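# Jig up stiffener boards and seam them through a template

### The arm

A 6-joint arm with a two-finger parallel gripper is mounted at the origin on the work surface. World frame = base frame: x ahead of the robot, y to its left, z up, the work surface at z = 0. Lengths are in m, angles in rad, forces in N, time in s.
With the tool pointing down it reaches from about 0.275 to 0.825 m from the base axis. Payload 4.9 kg.
Tool frame: the origin (TCP) lies midway between the tips of the shut fingers; the grasp point (between the pads) lies 19 mm behind it; x points along the fingers, y is the direction in which the jaws open and shut, and the axes are right-handed (so a half turn about x gives the same grasp; the last joint's range is limited). The gripper opens to 85 mm and grips with 20 to 120 N. Pads are 22 mm wide; open, the fingers measure 114 mm over their backs; the gripper's body (76 mm by 85 mm) begins 54 mm behind the grasp point. The pads swing forward as they close: fully open they stand 13 mm farther back than shut.
Start: joints at [1.138, 0.326, -0.193, 1.052, 0, 1.437], TCP at [0.162, 0.526, 0.231] pointing down, gripper open.
Joint ranges: [-2.65, 2.65], [-0.97, 1.79], [-1.3, 1.35], [-1.93, 2.1], [-1.47, 1.37], [-3.14, 3.14]. Speed limits (rad/s): [2.57, 2.57, 3.14, 3.14, 3.14, 3.14].

### API

Orientations are given as a 3x3 rotation matrix whose columns are the frame's x, y, z axes.
In Python, from bench import bot gives the robot as it stands.
- The arm moves only by the tool drive_tool, never from a script. Its argument "increments" is a list that holds one entry, the list of rows, each a list of 7 numbers: the shift along the tool's x, y, z in units of 50 mm (1.0 is 50 mm), then the turn, a rotation vector about the tool's x, y, z in units of 6 degrees (1.0 is 6 degrees), then the closure, from 0 (fully open) to 1 (shut). In form: [[[dx, dy, dz, ax, ay, az, claw], ...]]. A call has 1 to 8 rows; each row is the pose to reach, as a shift and turn from the pose commanded when the call began, along the tool's axes at that moment; what a row does not reach only later rows make up. A row lasts 1/8 s, in which the tool goes at most 62.5 mm and 10.7 degrees, less where a joint would pass 70% of its speed; a pose out of reach is approached as far as the arm can. A call with a gripper value outside its range is refused whole. The fingers move at their own pace and stop on an object; "grip_force" is the grip in N (left out, the last holds). Time passes only in rows, so rows that repeat a pose let the fingers close. It gives the time, the measured TCP pose, the force and the opening at its end, in the units of the state.
- bot.sense(): the state, without advancing time (a new reading comes with each control period).
- bot.get_image(name): name is "scene" or "side" or "wrist"; returns the picture (400x640x3 uint8, blue, green, red); there is no depth.
- bot.camera_params(name): a dict with "intrinsics" (3x3 intrinsics, pixels), "R" (3x3) and "t" (3): a world point X has camera coordinates R X + t; the wrist camera has in their place "T_tool_cam" (4x4, takes a point from camera to tool coordinates, whose origin is the TCP and whose axes are the tool frame's). Camera axes: x right, y down, z forward; pixel columns grow to the right and rows downward; lengths in m; the calibration is good to about 2 mm. A picture is of the moment at which its call begins: read the wrist's pose just before it. camera_params takes no time and is no camera call.
- bot.sign_off(): hands the job in, once; it reports no verdict.
The state is a dict: "clock": time; "q": joint angles; "joint_vel": joint speeds; "tau": joint torques, N m; "ee_pos": TCP position; "orientation": TCP orientation; "contact_force": force on the tool from outside, world axes, zero at the start; "wrist_torque": the same for the moment, N m; "width": finger opening in m.
Only numpy, scipy, OpenCV 4.12 (cv2) and the standard library are available. Lean on these libraries where they do the work, as an engineer would, in place of code of your own. Each camera call takes 0.05 s, during which the arm holds its last target. There are 200 camera calls.

### The job

Load every black stiffener board onto the blue jig, flat over its two pins one on top of the other, and lay the yellow template flush on top of them over the same pins. Then switch the grey supply unit on by pushing its red selector down and, keeping it pushed, turning it clockwise to its stop; take the orange seaming pen and guide its tip, down inside the template's slot, slowly (under 5 cm/s) along the whole slot from the end by the green dot to the end by the red dot. Finally put the pen back upright in its stand and push and turn the selector back to off, keeping it pushed while it turns and leaving the tape, jar and buckle tray alone.

Things in the scene. Friction and masses are not known exactly. Their poses are not given: they have to be found in the camera images.
- jig: Blue fixed base plate 240 x 90 x 12 mm on the bench, long axis = its x. Origin: centre of its underside. Two upright steel pins, 8 mm diameter, at x = -84 and +84 mm, y = 0, rise 46 mm above the plate's top (58 mm above the bench); the last 10 mm taper to a 2.4 mm point.
- jig_seat (a point): Centre of the jig plate's top face (12 mm above the bench), where the lowest board rests.
- board1: Black rigid stiffener board 200 (x) x 60 (y) x 10 mm (z), 130 g, flat on the bench, with two 12 mm through holes at x = -84 and 84 mm, y = 0. Origin: centre of its underside. One to three boards are present; an absent one reads None. Can be gripped from above across the 60 mm width. Any order and either way round on the jig will do.
- board2: Black rigid stiffener board 200 (x) x 60 (y) x 10 mm (z), 130 g, flat on the bench, with two 12 mm through holes at x = -84 and 84 mm, y = 0. Origin: centre of its underside. One to three boards are present; an absent one reads None. Can be gripped from above across the 60 mm width. Any order and either way round on the jig will do.
- board3: Black rigid stiffener board 200 (x) x 60 (y) x 10 mm (z), 130 g, flat on the bench, with two 12 mm through holes at x = -84 and 84 mm, y = 0. Origin: centre of its underside. One to three boards are present; an absent one reads None. Can be gripped from above across the 60 mm width. Any order and either way round on the jig will do.
- template: Yellow plate 200 (x) x 60 (y) x 6 mm, 200 g, 12 mm through holes at x = -84 and 84, y = 0. Origin: centre of underside. Central aluminium grip block 40 (x) x 12 (y) mm, z = 6 to 40. A 12 mm wide through slot makes a U round it: from (-60, 17) by the green dot to (62, 17), (62, -17) and (-60, -17) by the red dot. Either way round on the jig will do.
- slot_a (a point): Point on the slot's centre line, level with the template's underside: at the start of the slot, beside the green dot. The slot runs slot_a, b, c, d, e, f in straight legs.
- slot_b (a point): Point on the slot's centre line, level with the template's underside: half way along the first long leg. The slot runs slot_a, b, c, d, e, f in straight legs.
- slot_c (a point): Point on the slot's centre line, level with the template's underside: at the first corner. The slot runs slot_a, b, c, d, e, f in straight legs.
- slot_d (a point): Point on the slot's centre line, level with the template's underside: at the second corner. The slot runs slot_a, b, c, d, e, f in straight legs.
- slot_e (a point): Point on the slot's centre line, level with the template's underside: half way along the second long leg. The slot runs slot_a, b, c, d, e, f in straight legs.
- slot_f (a point): Point on the slot's centre line, level with the template's underside: at the end of the slot, beside the red dot. The slot runs slot_a, b, c, d, e, f in straight legs.
- pen: Cordless seaming pen, 150 g, 121 mm long, upright, tip down. Origin: the tip; z up along the pen. Steel tip 4 mm diameter (z = 0 to 14 mm), shank 10 mm diameter (to 52), square shoulder 38 x 38 (52 to 57), orange handle 28 x 28 mm square, sides along its x and y (57 to 117), black cap to 121.
- pen_tip (a point): The pen's tip.
- stand: Fixed pen stand 90 x 90 mm, 70 mm high. Origin: centre of its underside. The pen's shank hangs in a 24 x 24 mm square opening in the middle of its 8 mm thick top, with the pen's shoulder resting on the top face (pen tip then 18 mm above the bench).
- stand_mouth (a point): Centre of the stand's opening at the top face, 70 mm above the bench.
- unit: Grey fixed supply unit, a box 130 (x) x 110 (y) x 55 mm with the red selector on top at its centre. Origin: centre of its underside. Black mark = off, on its -x side; green mark = on, on its +y side.
- selector_disc (a point): On the selector's turning axis, at the upper face of its grey disc (60 mm diameter; face 71 mm above the bench when not pushed). On the disc stands the red grip bar, 50 x 16 mm and 26 mm high, along this point's x. Disc and bar turn and sink together, so fingertips around the bar may push on the disc.
- press (a joint): How far the selector is pushed down, m: 0 up, 0.007 fully down; a spring returns it, about 8 N at full depth.
- turn (a joint): Selector angle, rad, growing clockwise seen from above: 0 = off (bar along the unit's x, white pointer towards the black mark), 1.4 = on, at its stop (pointer towards the green mark). It stays where it is left. It must be pushed down at least half way while turning, in both directions.
- tape: Bystander: yellow roll of tape, ring 100 mm across, 24 mm high. Origin: centre of its underside.
- jar: Bystander: jar 60 mm across, 90 mm high. Origin: centre of its underside.
- buckles: Bystander: blue open tray of buckles 80 x 100 x 45 mm. Origin: centre of its underside.
Things that resemble listed ones, but are neither listed nor needed, are in the scene too. What is shaped like the pen but purple is not meant.

How it is judged:
By the outcome, as a careful person would: the job done as asked, in the order asked, and still so for the second after the job is handed in, with the robot touching nothing.
Of board1, board2, board3 only 1 to 3 are there at a start; the rules pass over those that are not, and their reading is None.
At some moment in a run one of board1, board2, board3 may be knocked a few centimetres aside while the robot is not near it.
It also fails if it takes over 210 s, if anything falls off the work surface, if the arm or the gripper's body presses on something with over 40 N, if the wrist force passes 120 N, or if a joint passes its speed limit or range.

## Working session

There is one attempt and no reset: what is moved stays moved. The work goes in short steps, Python scripts to look and compute and a tool call to move; the robot and the scene stay as the last step left them, time stands still between calls to the robot, and variables do not carry over. Pictures are saved under pics/ and viewed, about 12 in all and at most 16, crops included, and the job is handed in when it is done.

Besides the shell and the picture viewer there is one more tool, called after ">>>" as name([rows], argument=value, ...), one row to a line, values as JSON. drive_tool: Moves the arm, as the interface text tells. Its arguments: {"type":"object","properties":{"increments":{"type":"array","items":{"type":"array","items":{"type":"array","items":{"type":"number"}}}},"grip_force":{"type":"number"}},"required":["increments"]}

```bash
ls; mkdir -p pics
cat > h.py <<'E'
import numpy as np, cv2
from bench import bot
np.set_printoptions(precision=4,suppress=True)
def snap(n,f):
    s=bot.sense(); im=bot.get_image(n); cv2.imwrite(f'pics/{f}.png',im); return im,s
def cam(n,s=None):
    c=bot.camera_params(n); K=np.array(c['intrinsics'])
    if 'R' in c: return K,np.array(c['R']),np.array(c['t'])
    T=np.eye(4);T[:3,:3]=s['orientation'];T[:3,3]=s['ee_pos']
    M=np.linalg.inv(T@np.array(c['T_tool_cam'])); return K,M[:3,:3],M[:3,3]
def proj(C,X):
    K,R,t=C; p=(R@np.atleast_2d(X).T).T+t; p=p@K.T; return p[:,:2]/p[:,2:]
def onz(C,uv,z):
    K,R,t=C; o=-R.T@t; uv=np.atleast_2d(uv); d=np.c_[uv,np.ones(len(uv))]@np.linalg.inv(K).T@R
    return o+d*((z-o[2])/d[:,2])[:,None]
def tri(Cs,uvs):
    A=[];b=[]
    for C,uv in zip(Cs,uvs):
        K,R,t=C;o=-R.T@t;d=R.T@np.linalg.inv(K)@np.r_[uv,1];d/=np.linalg.norm(d)
        P=np.eye(3)-np.outer(d,d);A.append(P);b.append(P@o)
    return np.linalg.lstsq(np.vstack(A),np.hstack(b),rcond=None)[0]
E
python3 - <<'E'
from h import *
for n in ('scene','side','wrist'): im,s=snap(n,n+'0')
print(s); 
for n in('scene','side'):
  K,R,t=cam(n); print(K,R,-R.T@t)
print(bot.camera_params('wrist'))
E
```

```text
pics
{'clock': 0.1, 'q': array([ 1.1378,  0.3269, -0.1935,  1.052 , -0.    ,  1.4366]), 'joint_vel': array([ 0.0005, -0.0031,  0.0002,  0.0005,  0.0004, -0.0002]), 'tau': array([ -0.0002, -44.4239,  26.3038,   0.0079,  -0.0002,  -0.    ]), 'ee_pos': array([0.1617, 0.5252, 0.2306]), 'orientation': array([[-0.0007,  0.2944,  0.9557],
       [-0.0014,  0.9557, -0.2944],
       [-1.    , -0.0016, -0.0002]]), 'contact_force': array([-0.2048,  0.4044, -0.0676]), 'wrist_torque': array([0.0071, 0.0368, 0.0252]), 'width': 0.08546464620777966}
[[420.3977   0.     321.313 ]
 [  0.     420.3977 203.4021]
 [  0.       0.       1.    ]] [[-0.8373  0.5467 -0.0072]
 [ 0.3188  0.4774 -0.8188]
 [-0.4442 -0.6878 -0.5741]] [1.1828 0.9189 0.8197]
[[516.3404   0.     321.5924]
 [  0.     516.3404 193.7097]
 [  0.       0.       1.    ]] [[ 0.9672 -0.2539 -0.0127]
 [-0.1885 -0.6826 -0.7061]
 [ 0.1706  0.6853 -0.708 ]] [ 0.3053 -1.0766  1.2329]
{'intrinsics': array([[316.8432,   0.    , 315.738 ],
       [  0.    , 316.8432, 199.5034],
       [  0.    ,   0.    ,   1.    ]]), 'T_tool_cam': array([[-0.0003, -0.2937,  0.9559, -0.1424],
       [ 1.    , -0.0002,  0.0003, -0.0009],
       [ 0.0001,  0.9559,  0.2937, -0.0751],
       [ 0.    ,  0.    ,  0.    ,  1.    ]])}
```

View pics/scene0.png

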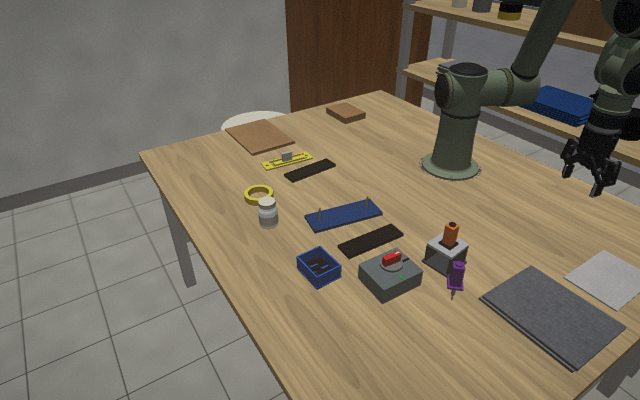

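View pics/side0.png

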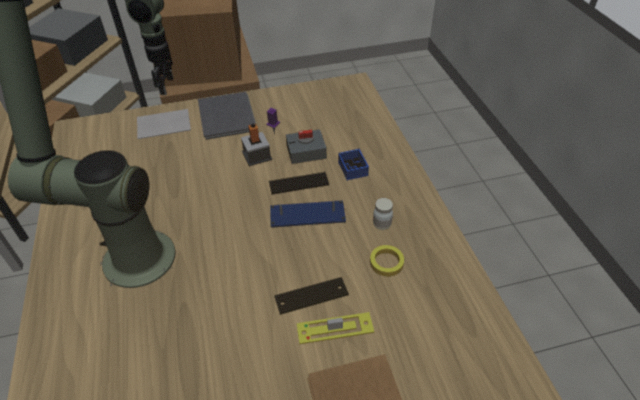

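Scene: jig at (343,215), black boards at (310,170) and (371,240), template at (287,160), orange pen at (450,237). The unit is at (390,273). Lookalikes are the purple pen (456,275), the tape (258,194), the blue tray (319,266), the black-grey mat (550,310) and the tan boards. I'll check the choice with close crops.

Run:
```python
from h import *
a=cv2.imread('pics/scene0.png')[140:310,230:490]; b=cv2.imread('pics/side0.png')[100:350,225:415]
a=cv2.resize(a,None,fx=2.3,fy=2.3,interpolation=3)
cv2.imwrite('pics/c1.png',cv2.resize(a,None,fx=1.3,fy=1.3)) 
b=cv2.resize(b,None,fx=2.4,fy=2.4,interpolation=3);cv2.imwrite('pics/c2.png',b)
```

```text
(no output)
```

View pics/c1.png

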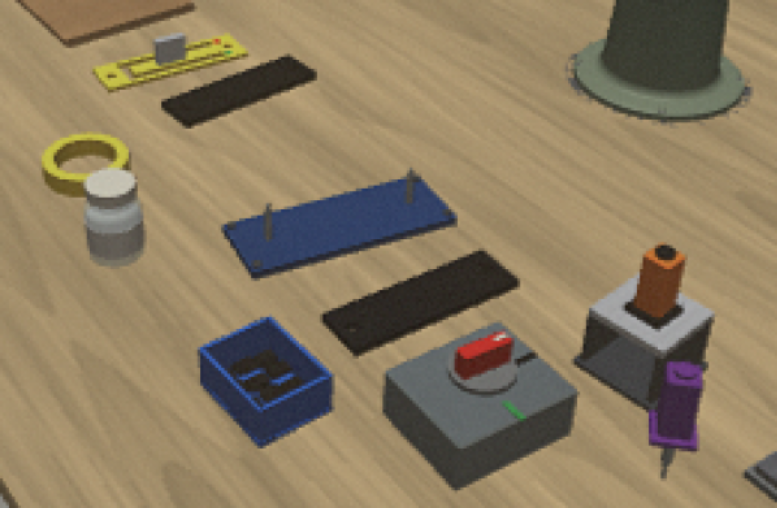

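View pics/c2.png

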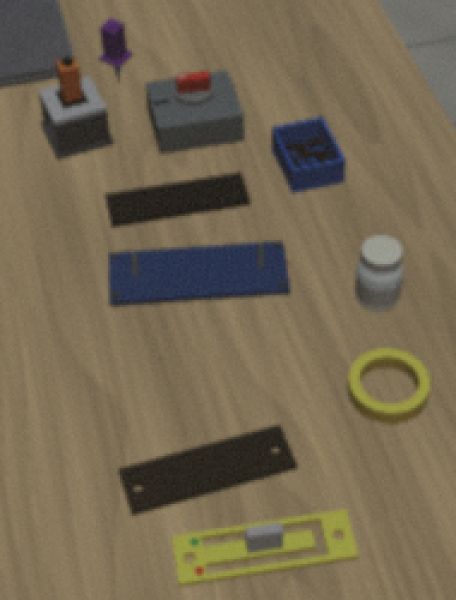

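Crop 1 shows two boards and the purple pen standing in front of the stand, with the pointer towards the black mark (off). Crop 2 shows board holes at (138,488) and (276,451), template holes at (189,558) and (338,534), and the jig at (200,272). Next I turn these into positions.

Run:
```python
from h import *
S=cam('side');W=cam('scene')
f=lambda p:np.array(p)/2.4+[225,100]
g=lambda p:np.array(p)/2.99+[230,140]
def rect(n,p,z,k=f,C=S):
    X=onz(C,k(p),z)[:,:2]; c=X.mean(0); 
    e=(X[1]-X[0]+X[2]-X[3]); print(n,c,'yaw',np.degrees(np.arctan2(e[1],e[0])),'len',np.linalg.norm(e)/2,np.linalg.norm(X[1]-X[2]))
rect('jig',[(110,252),(283,243),(289,291),(111,302)],.012)
rect('A',[(107,196),(242,175),(249,203),(112,224)],.01)
rect('B',[(121,468),(281,428),(296,466),(134,512)],.01)
rect('T',[(174,536),(352,510),(357,555),(180,583)],.006)
rect('stand',[(41,98),(94,80),(107,112),(53,128)],.07)
rect('unit',[(147,83),(232,72),(242,112),(157,122)],.055)
rect('A2',[(520,282),(355,353),(323,318),(487,250)],.01,g,W)
rect('jig2',[(456,217),(255,275),(223,227),(418,178)],.012,g,W)
rect('B2',[(317,74),(185,125),(162,103),(290,56)],.01,g,W)
print('tri pen cap',tri([S,W],[f((68,62)),g((665,252))]))
print('pin L,R', tri([S,W],[f((134,252)),g((411,171))]),tri([S,W],[f((261,244)),g((267,206))]))
print('purple',tri([S,W],[f((113,24)),g((685,370))]))
print('bar top',tri([S,W],[f((193,75)),g((484,345))]))
print('jar',onz(S,f((381,243)),.09),'tape',onz(S,f((389,383)),.02),'tray',onz(S,f((308,140)),.045))
```

```text
jig [0.5338 0.0317] yaw -10.953413443392153 len 0.2357317806634178 0.08844751412850747
A [0.5391 0.1775] yaw -2.8021001952675166 len 0.19676951170717255 0.0593558505217456
B [ 0.4726 -0.2729] yaw 2.390579160507977 len 0.1956661717800145 0.05627034239979815
T [ 0.5102 -0.3859] yaw -5.471481017158863 len 0.20042595203640953 0.05707109473245428
stand [0.425  0.3536] yaw 12.071471440910619 len 0.08444317227600177 0.07916511134745874
unit [0.6041 0.3404] yaw -4.505997869413812 len 0.12889932953997857 0.0964956436252393
A2 [0.5355 0.1916] yaw -1.8899308939112298 len 0.20356339108363494 0.058107624184162904
jig2 [0.5318 0.044 ] yaw -9.697965567341976 len 0.23685488863877788 0.08947248478941541
B2 [ 0.4689 -0.2609] yaw 3.363806201433067 len 0.20168092976319438 0.06076825070852912
tri pen cap [0.4236 0.3721 0.1365]
pin L,R [0.4498 0.0536 0.0529] [0.6149 0.0219 0.0537]
purple [0.5067 0.4729 0.1173]
bar top [0.6017 0.3436 0.0955]
jar [[ 0.7566 -0.0528  0.09  ]] tape [[ 0.7136 -0.2181  0.02  ]] tray [[0.7423 0.2122 0.045 ]]
```

```bash
cat >> h.py <<'E'
from scipy.spatial.transform import Rotation as Ro
def Rd(yaw):
    a=np.radians(yaw); z=np.array([np.cos(a),np.sin(a),0]); x=np.array([0,0,-1.]); return np.c_[x,np.cross(z,x),z]
def go(x,y,z,yaw,s=None,pos=None,R=None):
    s=s or bot.sense(); R=np.array(s['orientation']) if R is None else R; p=np.array(s['ee_pos']) if pos is None else pos
    d=R.T@(np.array([x,y,z])-p)/.05; r=Ro.from_matrix(R.T@Rd(yaw)).as_rotvec(degrees=True)/6
    print('go',np.round(np.r_[d,r],3)); return d,r
def st():
    s=bot.sense(); R=np.array(s['orientation']); print('t',round(s['clock'],2),'p',s['ee_pos'],'yaw',np.degrees(np.arctan2(R[1,2],R[0,2])).round(2),'tilt',np.round(R[2,1:],4),'F',np.round(s['contact_force'],1),'w',round(s['width'],4),'q',np.round(s['q'],2)); return s
E
python3 -c "
from h import *
st(); go(.50,.187,.231,-2)"
```

```text
t 0.15 p [0.1617 0.5252 0.2307] yaw -17.12 tilt [-0.0013 -0.0002] F [-0.6 -0.6  0.2] w 0.0857 q [ 1.14  0.33 -0.19  1.05 -0.    1.44]
go [-0.002 -4.474  8.458 -2.52  -0.003  0.012]
```

>>> drive_tool([
  [[0,-4.48,8.46,-2.52,0,0,0],[0,-4.48,8.46,-2.52,0,0,0],[0,-4.48,8.46,-2.52,0,0,0],[0,-4.48,8.46,-2.52,0,0,0],[0,-4.48,8.46,-2.52,0,0,0],[0,-4.48,8.46,-2.52,0,0,0],[0,-4.48,8.46,-2.52,0,0,0],[0,-4.48,8.46,-2.52,0,0,0]],
])

```text
clock: 1.15
ee_pos: [0.5017, 0.1849, 0.2311]
orientation: [[0.0, 0.037, 0.999], [-0.0, 0.999, -0.037], [-1.0, -0.0, 0.0]]
contact_force: [0.8, 0.5, -0.2]
width: 0.0854
```

>>> drive_tool([
  [[0,0,0,0,0,0,0],[0,0,0,0,0,0,0],[0,0,0,0,0,0,0]],
])

```text
clock: 1.52
ee_pos: [0.4992, 0.188, 0.2312]
orientation: [[-0.001, 0.033, 0.999], [0.0, 0.999, -0.033], [-1.0, 0.0, -0.001]]
contact_force: [0.7, 0.4, -0.0]
width: 0.0852
```

```bash
python3 -c "
from h import *
st(); im,s=snap('wrist','w1'); st()"
```

```text
t 1.52 p [0.4992 0.188  0.2312] yaw -1.9 tilt [ 0.0001 -0.0006] F [ 0.7  0.4 -0. ] w 0.0852 q [ 0.22  0.3  -0.24  1.04  0.    0.25]
t 1.57 p [0.4993 0.1881 0.2313] yaw -1.89 tilt [ 0.0001 -0.0003] F [-0.6 -0.4  0. ] w 0.0854 q [ 0.22  0.3  -0.24  1.04  0.    0.25]
```

View pics/w1.png

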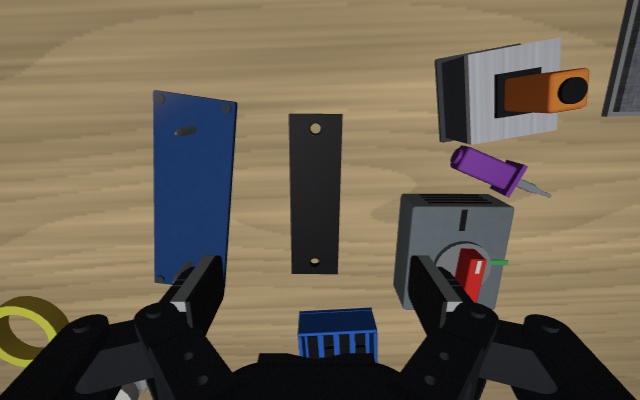

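The wrist view shows board A at (316,193) with holes at (315,128) and (314,262). The jig is at left with pin tips at (186,130) and (183,270), and the pen cap is at (573,90). The unit is at right, with the purple pen lying between it and the stand.

```bash
cat >> h.py <<'E'
def rectw(mask,C,z,amin=3000,near=None):
    # largest blob of mask -> rectangle on plane z; boundary pixels mapped to world
    cs,_=cv2.findContours(cv2.morphologyEx(mask,cv2.MORPH_OPEN,np.ones((3,3))),cv2.RETR_EXTERNAL,cv2.CHAIN_APPROX_NONE); out=[]
    for c in cs:
        if cv2.contourArea(c)<amin: continue
        P=onz(C,c[:,0].astype(float),z)[:,:2]; (cx,cy),(w,h),a=cv2.minAreaRect((P*1000).astype(np.float32))
        if w<h: w,h,a=h,w,a+90
        a=(a+90)%180-90
        out.append((cx/1000,cy/1000,a,w,h))
    return out
def dark(im): return (im.max(2)<58).astype(np.uint8)*255
def blue(im): h=cv2.cvtColor(im,cv2.COLOR_BGR2HSV); return cv2.inRange(h,(105,110,40),(125,255,200))
def yel(im): h=cv2.cvtColor(im,cv2.COLOR_BGR2HSV); return cv2.inRange(h,(25,150,60),(35,255,255))
E
python3 - <<'E'
from h import *
s=bot.sense(); im=cv2.imread('pics/w1.png'); C=cam('wrist',s)
for n,m,z in(('dark',dark(im),.01),('blue',blue(im),.012)):
  for r in rectw(m,C,z): print(n,np.round(r,4))
for uv in[(315,128),(314,262)]: print('holeA',onz(C,uv,.01))
print('pen',onz(C,(573,90),.139),'tri',tri([C,cam('scene')],[(573,90),np.array((665,252))/2.99+[230,140]]))
print('boardA corner h',tri([C,cam('scene')],[(290,114),np.array((487,250))/2.99+[230,140]]),tri([C,cam('scene')],[(338,273),np.array((355,353))/2.99+[230,140]]))
print(onz(C,[(186,130),(183,270)],.058))
h=cv2.inRange(cv2.cvtColor(im,cv2.COLOR_BGR2HSV),(0,0,125),(180,40,255)); h[:,:430]=0;h[150:]=0; h[:,600:]=0
for r in rectw(h,C,.07,800): print('stand',np.round(r,4))
print('standcorners',onz(C,[(466,56),(560,38),(560,128),(470,144)],.07)[:,:2])
E
```

```text
dark [  0.7278   0.1823  88.0675 943.7518 236.9151]
dark [  0.5357   0.185   -2.1675 198.8583  58.6904]
blue [  0.5303   0.0383 -10.061  238.0262  89.2241]
holeA [[0.4516 0.1882 0.01  ]]
holeA [[0.6191 0.1813 0.01  ]]
pen [[0.4218 0.3703 0.139 ]] tri [0.4211 0.3726 0.1371]
boardA corner h [0.4332 0.1637 0.011 ] [0.6371 0.2129 0.0064]
[[0.4457 0.0624 0.058 ]
 [0.5984 0.0356 0.058 ]]
stand [ 0.422   0.3699  8.1511 80.1364 79.9624]
standcorners [[0.3895 0.3234]
 [0.3778 0.4034]
 [0.4547 0.4182]
 [0.4668 0.3354]]
```

>>> drive_tool([
  [[0,-0.04,0.72,0.05,0,0,0],[1.2,-0.04,0.72,0.05,0,0,0],[2.4,-0.04,0.72,0.05,0,0,0],[3.5,-0.04,0.72,0.05,0,0,0],[4.2,-0.04,0.72,0.05,0,0,0],[4.5,-0.04,0.72,0.05,0,0,0],[4.66,-0.04,0.72,0.05,0,0,0],[4.66,-0.04,0.72,0.05,0,0,0]],
])

```text
clock: 2.58
ee_pos: [0.5367, 0.1842, -0.0009]
orientation: [[0.001, 0.04, 0.999], [0.0, 0.999, -0.04], [-1.0, 0.0, 0.001]]
contact_force: [0.2, 1.4, 0.2]
width: 0.0852
```

>>> drive_tool([
  [[0,0,0,0,0,0,0.2],[0,0,0,0,0,0,0.4],[0,0,0,0,0,0,0.6],[0,0,0,0,0,0,0.6],[0,0,0,0,0,0,0.6],[0,0,0,0,0,0,0.6]],
], grip_force=40)

```text
clock: 3.32
ee_pos: [0.5372, 0.1842, -0.0]
orientation: [[0.002, 0.04, 0.999], [0.001, 0.999, -0.04], [-1.0, 0.001, 0.002]]
contact_force: [-1.1, 0.9, 5.6]
width: 0.0584
```

Run:
```python
from h import *
im=cv2.imread('pics/w1.png'); R=Rd(-1.9)
s={'orientation':R,'ee_pos':np.array([.4993,.1881,.2313])}; C=cam('wrist',s)
m=blue(im)[118:145,165:210]==0; ys,xs=np.nonzero(m)
print('ext',xs.min()+165,xs.max()+165,ys.min()+118,ys.max()+118, [(x+165,ys[xs==x].mean()+118) for x in np.unique(xs)[::4]])
print('pin1 pred', proj(C,[[.4476,.0530,.012],[.4476,.0530,.058]]))
print(onz(C,(177,133),.056))
go(.530,.038,.115,-10)
```

```text
ext 175 195 126 135 [(np.int64(175), np.float64(132.5)), (np.int64(179), np.float64(132.0)), (np.int64(183), np.float64(131.5)), (np.int64(187), np.float64(130.5)), (np.int64(191), np.float64(129.5)), (np.int64(195), np.float64(129.0))]
pin1 pred [[193.8901 128.4681]
 [176.6292 132.206 ]]
[[0.4485 0.0524 0.056 ]]
go [-2.303 -2.925 -0.021  1.283  0.022 -0.012]
```

>>> drive_tool([
  [[-0.8,0,0,0,0,0,0.6],[-1.8,0,0,0,0,0,0.6],[-2.3,-1,0,0.5,0,0,0.6],[-2.3,-2,0,0.9,0,0,0.6],[-2.3,-2.93,0,1.29,0,0,0.6],[-2.3,-2.93,0,1.29,0,0,0.6],[-2.0,-2.93,0,1.29,0,0,0.6],[-2.0,-2.93,0,1.29,0,0,0.6]],
])

```text
clock: 4.32
ee_pos: [0.5288, 0.0385, 0.0967]
orientation: [[-0.003, 0.173, 0.985], [0.0, 0.985, -0.173], [-1.0, -0.0, -0.003]]
contact_force: [0.3, 0.1, -1.5]
width: 0.0584
```

Run:
```python
from h import *
st(); im,s=snap('wrist','w2'); b,_=snap('side','s2')
a=cv2.resize(im[60:330,200:430],None,fx=2,fy=2,interpolation=3)
c=cv2.resize(b[160:250,240:380],None,fx=2.4,fy=2.4,interpolation=3)
o=np.zeros((540,800,3),np.uint8); o[:a.shape[0],:a.shape[1]]=a; o[:c.shape[0],462:462+c.shape[1]]=c[:, :338]
cv2.imwrite('pics/m2.png',o)
```

```text
t 4.33 p [0.5288 0.0385 0.0967] yaw -9.95 tilt [-0.0001 -0.003 ] F [ 0.3  0.1 -1.5] w 0.0584 q [-0.07  0.42 -0.43  0.72  0.    0.11]
```

View pics/m2.png

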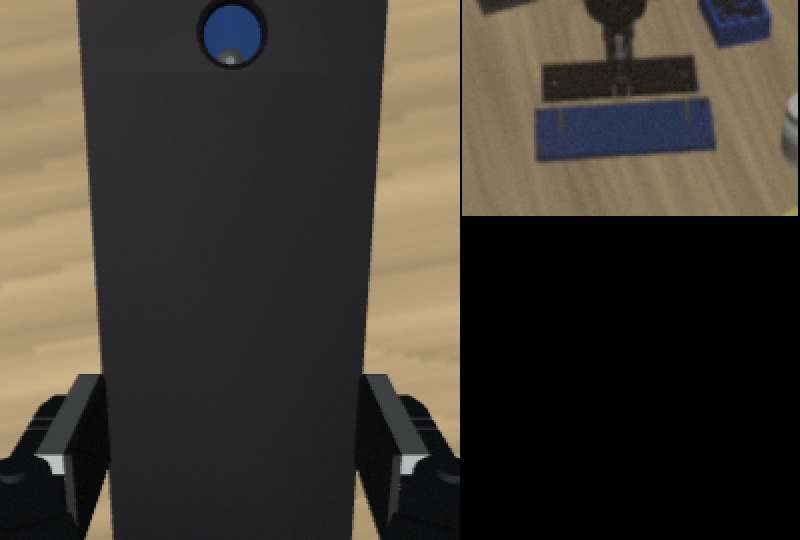

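The wrist crop shows the hole centre at full-image (316,77) with the pin tip in it at (315,90), so both can be measured in one view.

```bash
cat >> h.py <<'E'
def holepin(hole,pin,zh,zp,s):
    C=cam('wrist',s); H=onz(C,hole,zh)[0]; P=onz(C,pin,zp)[0]; R=np.array(s['orientation'])
    print('hole',H,'pin',P,'move tool y,z (mm)',(R.T@(P-H))[1:]*1000)
E
python3 - <<'E'
from h import *
s=bot.sense(); holepin((316,77),(315,90),s['ee_pos'][2]+.01,.057,s); go(.53,.038,.0967,-10.06)
H=np.array([.530,.0383]); u=np.array([np.cos(np.radians(10.06)),-np.sin(np.radians(10.06))]); print('pins by fit',H-.084*u,H+.084*u)
E
```

```text
hole [0.4463 0.0524 0.1076] pin [0.4491 0.0514 0.057 ] move tool y,z (mm) [-0.4832  3.0517]
go [ 0.019 -0.008  0.008  0.02  -0.014  0.001]
pins by fit [0.4473 0.053 ] [0.6127 0.0236]
```

>>> drive_tool([
  [[0.15,0,0,0,0,0,0.6],[0.3,0,0,0,0,0,0.6],[0.5,0,0,0,0,0,0.6],[0.5,0,0,0,0,0,0.6],[0.5,0,0,0,0,0,0.6]],
])

```text
clock: 5.05
ee_pos: [0.5302, 0.0374, 0.0732]
orientation: [[-0.0, 0.174, 0.985], [0.0, 0.985, -0.174], [-1.0, -0.0, -0.0]]
contact_force: [-0.2, 0.5, -1.0]
width: 0.0583
```

Run:
```python
from h import *
im,s=snap('wrist','w3'); st()
g=cv2.cvtColor(im,cv2.COLOR_BGR2GRAY); hsv=cv2.cvtColor(im,cv2.COLOR_BGR2HSV)
cv2.imwrite('pics/w3c.png',cv2.resize(im[30:110,270:370],None,fx=4,fy=4,interpolation=3))
```

```text
t 5.1 p [0.5304 0.0374 0.0734] yaw -10.04 tilt [0.     0.0002] F [-0.6 -0.2 -0.6] w 0.0586 q [-0.07  0.45 -0.45  0.67 -0.    0.11]
```

View pics/w3c.png

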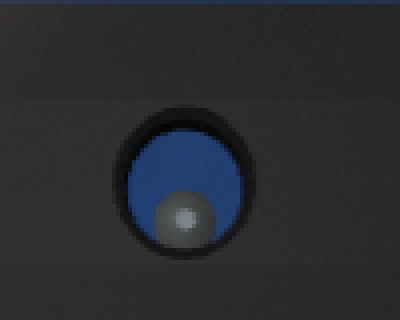

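Run:
```python
from h import *
s=bot.sense(); z=s['ee_pos'][2]; holepin((316.2,75.4),(316.2,84.6),z+.01,.058,s)
```

```text
hole [0.4464 0.0516 0.0834] pin [0.4485 0.0513 0.058 ] move tool y,z (mm) [0.0476 2.1116]
```

>>> drive_tool([
  [[0,0,0.04,0,0,0,0.6],[0,0,0.04,0,0,0,0.6],[0.2,0,0.04,0,0,0,0.6],[0.4,0,0.04,0,0,0,0.6],[0.6,0,0.04,0,0,0,0.6],[0.8,0,0.04,0,0,0,0.6],[0.8,0,0.04,0,0,0,0.6]],
])

```text
clock: 5.98
ee_pos: [0.5313, 0.0371, 0.0321]
orientation: [[-0.002, 0.174, 0.985], [0.0, 0.985, -0.174], [-1.0, -0.0, -0.002]]
contact_force: [0.2, 0.2, -1.2]
width: 0.0587
```

>>> drive_tool([
  [[0.2,0,0,0,0,0,0.6],[0.32,0,0,0,0,0,0.6],[0.4,0,0,0,0,0,0.6],[0.4,0,0,0,0,0,0.6]],
])

```text
clock: 6.48
ee_pos: [0.532, 0.0371, 0.013]
orientation: [[-0.001, 0.174, 0.985], [0.0, 0.985, -0.174], [-1.0, -0.0, -0.001]]
contact_force: [0.3, -0.1, -1.2]
width: 0.0586
```

>>> drive_tool([
  [[0,0,0,0,0,0,0.3],[0,0,0,0,0,0,0],[0,0,0,0,0,0,0],[0,0,0,0,0,0,0],[-0.5,0,0,0,0,0,0],[-1.5,0,0,0,0,0,0],[-2.5,0,0,0,0,0,0],[-3.5,0,0,0,0,0,0]],
])

```text
clock: 7.48
ee_pos: [0.532, 0.0371, 0.19]
orientation: [[0.0, 0.174, 0.985], [-0.0, 0.985, -0.174], [-1.0, 0.0, 0.0]]
contact_force: [0.7, -0.2, -0.0]
width: 0.0852
```

Run:
```python
from h import *
st(); go(.45,-.267,.22,3)
a,_=snap('scene','n3'); 
for r in rectw(dark(a),cam('scene'),.01,300): print(np.round(r,4))
```

```text
t 7.47 p [0.532  0.0371 0.19  ] yaw -10.04 tilt [0.     0.0001] F [ 0.7 -0.2 -0. ] w 0.0852 q [-0.07  0.33 -0.3   0.94  0.    0.11]
go [-0.601 -6.274 -0.554 -2.174  0.001 -0.   ]
[  0.5224   0.0294 -10.0132 206.1491  70.5937]
[  0.4705  -0.2624   2.9817 202.7944  68.0867]
[  0.2008  -0.4079  53.2625 516.5903 124.8318]
[ -0.9633   0.1752  25.1877 421.0469 105.3953]
[ -0.6231  -0.3252  45.6443 905.651  507.3908]
[ -0.9739  -0.757   55.5865 235.3919 223.2289]
[  -0.4692   -1.3193   56.3327 1216.2383  269.5051]
[  -1.9767   -1.2731   31.1466 3186.9434  530.0364]
[  -1.2747   -2.3591   38.768  2011.7413  615.0834]
```

>>> drive_tool([
  [[-0.6,-6.27,-0.55,-2.17,0,0,0],[-0.6,-6.27,-0.55,-2.17,0,0,0],[-0.6,-6.27,-0.55,-2.17,0,0,0],[-0.6,-6.27,-0.55,-2.17,0,0,0],[-0.6,-6.27,-0.55,-2.17,0,0,0],[-0.6,-6.27,-0.55,-2.17,0,0,0],[-0.6,-6.27,-0.55,-2.17,0,0,0],[-0.6,-6.27,-0.55,-2.17,0,0,0]],
])

```text
clock: 8.52
ee_pos: [0.4506, -0.2653, 0.218]
orientation: [[-0.001, -0.054, 0.999], [0.001, 0.999, 0.054], [-1.0, 0.001, -0.0]]
contact_force: [0.6, -0.3, 0.5]
width: 0.0854
```

>>> drive_tool([
  [[0,0,0,0,0,0,0],[0,0,0,0,0,0,0]],
])

```text
clock: 8.78
ee_pos: [0.4508, -0.2658, 0.2182]
orientation: [[-0.0, -0.054, 0.999], [0.0, 0.999, 0.054], [-1.0, 0.0, -0.0]]
contact_force: [-0.1, 0.8, 0.5]
width: 0.085
```

Run:
```python
from h import *
st(); im,s=snap('wrist','w4'); C=cam('wrist',s)
for r in rectw(dark(im),C,.01): print('dark',np.round(r,4))
for r in rectw(yel(im),C,.006): print('yel',np.round(r,4))
b=bot.get_image('scene'); cv2.imwrite('pics/n4.png',b)
```

```text
t 8.78 p [ 0.4508 -0.2658  0.2182] yaw 3.09 tilt [ 0.0002 -0.0001] F [-0.1  0.8  0.5] w 0.085 q [-0.67  0.29 -0.28  1.    0.   -0.73]
dark [  0.601   -0.2523 -86.9715 917.254  362.502 ]
dark [  0.4676  -0.2686   3.091  198.2526  59.0921]
```

View pics/w4.png

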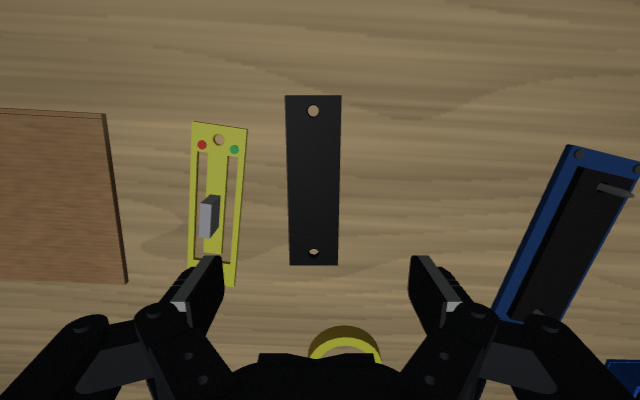

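Wrist: board B at (313,180), template left at (215,205) with red dot (202,145) and green dot (234,149), board A on the jig at right. Grasp B.

>>> drive_tool([
  [[0.6,-0.07,0.33,0,0,0,0],[1.7,-0.07,0.33,0,0,0,0],[2.8,-0.07,0.33,0,0,0,0],[3.7,-0.07,0.33,0,0,0,0],[4.1,-0.07,0.33,0,0,0,0],[4.33,-0.07,0.33,0,0,0,0],[4.33,-0.07,0.33,0,0,0,0],[4.33,-0.07,0.33,0,0,0,0]],
])

```text
clock: 9.88
ee_pos: [0.4679, -0.27, 0.0028]
orientation: [[0.001, -0.052, 0.999], [-0.001, 0.999, 0.052], [-1.0, -0.001, 0.001]]
contact_force: [-0.5, -1.1, -0.7]
width: 0.0854
```

>>> drive_tool([
  [[0,0,0,0,0,0,0.3],[0,0,0,0,0,0,0.6],[0,0,0,0,0,0,0.6],[0,0,0,0,0,0,0.6],[0,0,0,0,0,0,0.6]],
])

```text
clock: 10.5
ee_pos: [0.4678, -0.2697, 0.0032]
orientation: [[0.002, -0.052, 0.999], [-0.001, 0.999, 0.052], [-1.0, -0.001, 0.002]]
contact_force: [-1.3, 1.6, 8.3]
width: 0.0576
```

Run:
```python
from h import *
st(); go(.5330,.0371,.10,-10.04)
```

```text
t 10.5 p [ 0.4678 -0.2697  0.0032] yaw 2.99 tilt [-0.0007  0.0015] F [-1.3  1.6  8.3] w 0.0576 q [-0.66  0.57 -0.48  0.52  0.   -0.71]
go [-1.937  6.057  1.626  2.172  0.015  0.005]
```

>>> drive_tool([
  [[-0.8,0,0,0,0,0,0.6],[-1.9,0,0,0,0,0,0.6],[-1.94,1.2,0.3,0.4,0,0,0.6],[-1.94,2.4,0.6,0.9,0,0,0.6],[-1.94,3.6,1.0,1.4,0,0,0.6],[-1.94,4.8,1.3,1.8,0,0,0.6],[-1.94,5.8,1.58,2.17,0,0,0.6],[-1.94,6.06,1.58,2.17,0,0,0.6]],
])

```text
clock: 11.5
ee_pos: [0.5306, 0.0401, 0.099]
orientation: [[0.001, 0.17, 0.985], [0.0, 0.985, -0.17], [-1.0, 0.0, 0.001]]
contact_force: [-0.1, 0.2, -0.8]
width: 0.0576
```

>>> drive_tool([
  [[0,0,0,0,0,0,0.6],[0.2,0,0,0,0,0,0.6],[0.4,0,0,0,0,0,0.6],[0.5,0,0,0,0,0,0.6],[0.5,0,0,0,0,0,0.6],[0.5,0,0,0,0,0,0.6]],
])

```text
clock: 12.25
ee_pos: [0.5304, 0.037, 0.0739]
orientation: [[0.0, 0.175, 0.985], [-0.0, 0.985, -0.175], [-1.0, 0.0, 0.0]]
contact_force: [0.5, -0.0, -1.0]
width: 0.0574
```

Run:
```python
from h import *
im,s=snap('wrist','w5'); st()
cv2.imwrite('pics/w5c.png',cv2.resize(im[30:130,255:380],None,fx=4,fy=4,interpolation=3))
```

```text
t 12.3 p [0.5306 0.0371 0.074 ] yaw -10.05 tilt [0.0001 0.0005] F [-0.5  0.7 -1.4] w 0.0575 q [-0.07  0.45 -0.45  0.67  0.    0.11]
```

View pics/w5c.png

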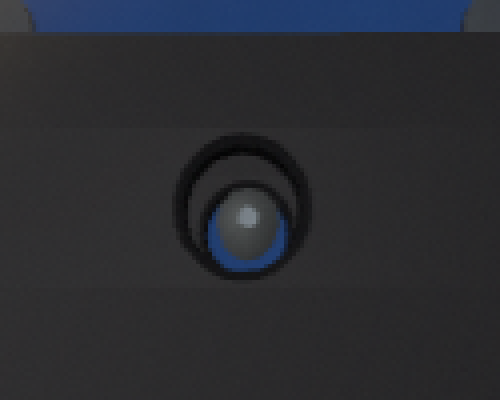

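Run:
```python
from h import *
s=bot.sense(); z=s['ee_pos'][2]; holepin((315.5,81.75),(316.75,84),z+.007,.058,s)
```

```text
hole [0.4487 0.0507 0.081 ] pin [0.4484 0.0514 0.058 ] move tool y,z (mm) [ 0.5815 -0.3354]
```

>>> drive_tool([
  [[0.1,0.01,0,0,0,0,0.6],[0.3,0.01,0,0,0,0,0.6],[0.5,0.01,0,0,0,0,0.6],[0.7,0.01,0,0,0,0,0.6],[0.85,0.01,0,0,0,0,0.6],[0.95,0.01,0,0,0,0,0.6],[0.98,0.01,0,0,0,0,0.6]],
])

```text
clock: 13.18
ee_pos: [0.5302, 0.0377, 0.0253]
orientation: [[-0.0, 0.174, 0.985], [-0.0, 0.985, -0.174], [-1.0, -0.0, -0.0]]
contact_force: [-5.3, -0.2, 14.3]
width: 0.0578
```

>>> drive_tool([
  [[0,0,0,0,0,0,0.3],[0,0,0,0,0,0,0],[0,0,0,0,0,0,0],[0,0,0,0,0,0,0],[-0.5,0,0,0,0,0,0],[-1.5,0,0,0,0,0,0],[-2.5,0,0,0,0,0,0],[-3.5,0,0,0,0,0,0]],
])

```text
clock: 14.18
ee_pos: [0.5301, 0.0377, 0.2014]
orientation: [[0.0, 0.174, 0.985], [0.0, 0.985, -0.174], [-1.0, 0.0, 0.0]]
contact_force: [0.7, -0.6, 0.3]
width: 0.0856
```

Run:
```python
from h import *
st(); im=cv2.imread('pics/w4.png'); C=cam('wrist',{'ee_pos':np.array([.4508,-.2658,.2182]),'orientation':Rd(3.09)})
print('tmpl',onz(C,[(192.5,121.5),(247.5,129),(234,287)],.006)[:,:2],'hole',onz(C,(219,139),.006),'red,green',onz(C,[(202,145),(234,149)],.006)[:,:2],'block top(0.04)',onz(C,(206,222),.04))
b,_=snap('side','s6')
m=yel(b); m[:, :200]=0; m=cv2.morphologyEx(m,cv2.MORPH_CLOSE,np.ones((9,9)))
for r in rectw(m,cam('side'),.006,300): print('yel side',np.round(r,4))
a,_=snap('scene','n6'); m=cv2.morphologyEx(yel(a),cv2.MORPH_CLOSE,np.ones((9,9)))
for r in rectw(m,cam('scene'),.006,200): print('yel scene',np.round(r,4))
for r in rectw(dark(a),cam('scene'),.01,300)[:3]: print(np.round(r,4))
go(.44,-.38,.22,-3)
```

```text
t 14.18 p [0.5301 0.0377 0.2014] yaw -10.05 tilt [0.     0.0001] F [ 0.7 -0.6  0.3] w 0.0856 q [-0.07  0.31 -0.29  0.97  0.    0.11]
tmpl [[ 0.4031 -0.4034]
 [ 0.4079 -0.3437]
 [ 0.6071 -0.3628]] hole [[ 0.4204 -0.3753  0.006 ]] red,green [[ 0.428  -0.3944]
 [ 0.4306 -0.3589]] block top(0.04) [[ 0.5059 -0.3824  0.04  ]]
yel scene [  0.5055  -0.3829  -5.2128 197.1308  59.9956]
[  0.518    0.0237  -9.9972 213.0003  83.2456]
[ -0.9613   0.1761  25.1877 425.3288 105.3953]
[  0.1565  -0.4659  53.7179 570.0905 129.9306]
go [-0.301 -8.55  -0.394 -1.172  0.098 -0.004]
```

>>> drive_tool([
  [[-0.3,-8.5,0.3,-0.83,0,0,0],[-0.3,-8.5,0.3,-0.83,0,0,0],[-0.3,-8.5,0.3,-0.83,0,0,0],[-0.3,-8.5,0.3,-0.83,0,0,0],[-0.3,-8.5,0.3,-0.83,0,0,0],[-0.3,-8.5,0.3,-0.83,0,0,0],[-0.3,-8.5,0.3,-0.83,0,0,0],[-0.3,-8.5,0.3,-0.83,0,0,0]],
])

```text
clock: 15.28
ee_pos: [0.4699, -0.3869, 0.2135]
orientation: [[-0.0, 0.093, 0.996], [-0.0, 0.996, -0.093], [-1.0, -0.0, -0.0]]
contact_force: [0.4, 1.2, -0.1]
width: 0.0851
```

>>> drive_tool([
  [[0.8,0,0,0,0,0,0],[1.0,0,0,0,0,0,0],[1.0,0,0,0,0,0,0]],
])

```text
clock: 15.65
ee_pos: [0.4708, -0.382, 0.1641]
orientation: [[-0.002, 0.087, 0.996], [0.002, 0.996, -0.087], [-1.0, 0.002, -0.002]]
contact_force: [0.6, 0.5, 0.0]
width: 0.0852
```

Run:
```python
from h import *
im,s=snap('wrist','w6'); st(); C=cam('wrist',s)
m=cv2.morphologyEx(yel(im),cv2.MORPH_CLOSE,np.ones((15,15)))
for r in rectw(m,C,.006): print('yel',np.round(r,4))
cv2.imwrite('pics/w6c.png',cv2.resize(im[40:340,180:460],None,fx=2,fy=2,interpolation=3))
```

```text
t 15.7 p [ 0.4714 -0.3827  0.1651] yaw -5.0 tilt [ 0.0003 -0.0002] F [-0.1  0.1 -0.1] w 0.0853 q [-0.8   0.48 -0.13  0.96  0.   -0.72]
yel [  0.5048  -0.3843  -5.255  198.8094  59.2166]
```

View pics/w6c.png

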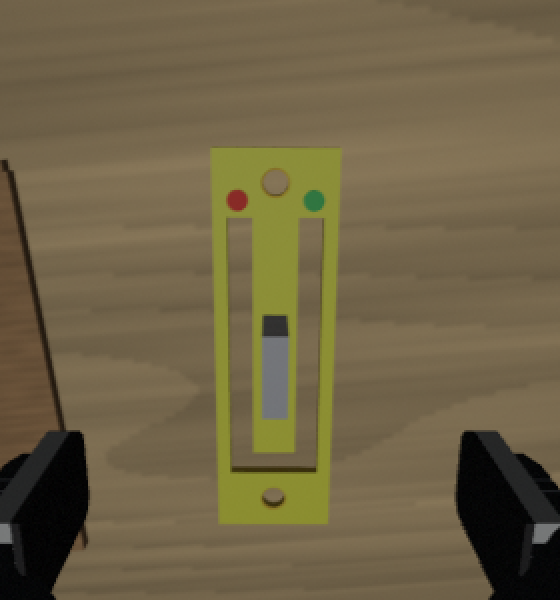

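Template centred with the red dot at crop (237,200), green at (314,200) and the grip block at (275,375). Grasping the block now.

>>> drive_tool([
  [[0.3,0.03,0.67,0.04,0,0,0],[1.3,0.03,0.67,0.04,0,0,0],[2.2,0.03,0.67,0.04,0,0,0],[2.8,0.03,0.67,0.04,0,0,0],[3.02,0.03,0.67,0.04,0,0,0],[3.02,0.03,0.67,0.04,0,0,0.3],[3.02,0.03,0.67,0.04,0,0,0.6],[3.02,0.03,0.67,0.04,0,0,0.95]],
])

```text
clock: 16.7
ee_pos: [0.5054, -0.3857, 0.0154]
orientation: [[0.002, 0.092, 0.996], [-0.002, 0.996, -0.092], [-1.0, -0.002, 0.002]]
contact_force: [0.2, 0.1, 0.3]
width: 0.0323
```

>>> drive_tool([
  [[0,0,0,0,0,0,1],[0,0,0,0,0,0,1],[0,0,0,0,0,0,1],[0,0,0,0,0,0,1],[0,0,0,0,0,0,1],[0,0,0,0,0,0,1]],
], grip_force=60)

```text
clock: 17.45
ee_pos: [0.5052, -0.3853, 0.0149]
orientation: [[0.001, 0.092, 0.996], [-0.001, 0.996, -0.092], [-1.0, -0.001, 0.001]]
contact_force: [-0.0, 0.2, 5.7]
width: 0.011
```

Run:
```python
from h import *
st(); go(.5303,.0377,.11,-10.05)
```

```text
t 17.45 p [ 0.5052 -0.3853  0.0149] yaw -5.3 tilt [-0.0009  0.0014] F [-0.   0.2  5.7] w 0.011 q [-0.77  0.68 -0.2   0.68  0.   -0.68]
go [-1.91   8.469 -0.278  0.792  0.014  0.008]
```

>>> drive_tool([
  [[-0.6,0,0,0,0,0,1],[-1.6,0,0,0,0,0,1],[-1.91,1.0,0,0.1,0,0,1],[-1.91,2.2,-0.05,0.2,0,0,1],[-1.91,3.4,-0.1,0.3,0,0,1],[-1.91,4.6,-0.15,0.4,0,0,1],[-1.91,5.8,-0.2,0.6,0,0,1],[-1.91,7.0,-0.25,0.7,0,0,1]],
])

```text
clock: 18.45
ee_pos: [0.5241, -0.0334, 0.1092]
orientation: [[-0.0, 0.166, 0.986], [-0.0, 0.986, -0.166], [-1.0, -0.0, -0.0]]
contact_force: [1.3, 0.1, -2.6]
width: 0.0112
```

>>> drive_tool([
  [[0,1.0,-0.02,0.09,0,0,1],[0,1.47,-0.02,0.09,0,0,1],[0,1.47,-0.02,0.09,0,0,1],[0.25,1.47,-0.02,0.09,0,0,1],[0.5,1.47,-0.02,0.09,0,0,1],[0.5,1.47,-0.02,0.09,0,0,1],[0.5,1.47,-0.02,0.09,0,0,1]],
])

```text
clock: 19.32
ee_pos: [0.5355, 0.0369, 0.0841]
orientation: [[-0.001, 0.175, 0.985], [-0.0, 0.985, -0.175], [-1.0, -0.0, -0.001]]
contact_force: [0.0, 0.3, -1.4]
width: 0.011
```

Run:
```python
from h import *
im,s=snap('wrist','w7'); st()
cv2.imwrite('pics/w7c.png',cv2.resize(im[20:150,250:385],None,fx=4,fy=4,interpolation=3))
```

```text
t 19.38 p [0.5357 0.037  0.0843] yaw -10.09 tilt [-0.      0.0001] F [ 0.4 -0.7 -2.1] w 0.0109 q [-0.07  0.45 -0.42  0.7  -0.    0.11]
```

View pics/w7c.png

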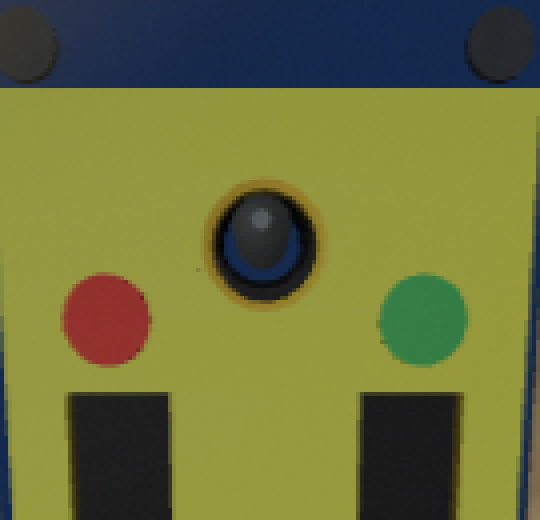

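Run:
```python
from h import *
s=bot.sense(); z=s['ee_pos'][2]; holepin((316,81.2),(315.3,74.5),z-.009,.058,s); go(.5305,.0377,.0843,-10.06)
```

```text
hole [0.4528 0.0511 0.0753] pin [0.4486 0.0515 0.058 ] move tool y,z (mm) [-0.3269 -4.1508]
go [ 0.001 -0.004 -0.106 -0.004  0.001  0.   ]
```

>>> drive_tool([
  [[0,0,-0.09,0,0,0,1],[0,0,-0.09,0,0,0,1],[0.1,0,-0.09,0,0,0,1],[0.25,0,-0.09,0,0,0,1],[0.4,0,-0.09,0,0,0,1],[0.55,0,-0.09,0,0,0,1],[0.68,0,-0.09,0,0,0,1],[0.74,0,-0.09,0,0,0,1]],
])

```text
clock: 20.38
ee_pos: [0.5308, 0.0383, 0.0468]
orientation: [[-0.001, 0.174, 0.985], [0.0, 0.985, -0.174], [-1.0, -0.0, -0.001]]
contact_force: [-9.7, 0.3, 26.0]
width: 0.0106
```

>>> drive_tool([
  [[0.01,0,0,0,0,0,1],[0.01,0,0,0,0,0,1]],
])

```text
clock: 20.62
ee_pos: [0.5313, 0.0383, 0.0469]
orientation: [[0.0, 0.174, 0.985], [-0.0, 0.985, -0.174], [-1.0, 0.0, 0.0]]
contact_force: [0.5, 0.9, -1.1]
width: 0.0105
```

>>> drive_tool([
  [[0,0,0,0,0,0,0.6],[0,0,0,0,0,0,0.3],[0,0,0,0,0,0,0],[0,0,0,0,0,0,0],[-0.4,0,0,0,0,0,0],[-1.2,0,0,0,0,0,0],[-2.2,0,0,0,0,0,0],[-3.2,0,0,0,0,0,0]],
])

```text
clock: 21.62
ee_pos: [0.5308, 0.0383, 0.2082]
orientation: [[-0.0, 0.174, 0.985], [0.0, 0.985, -0.174], [-1.0, -0.0, -0.0]]
contact_force: [0.9, -0.3, -0.6]
width: 0.0854
```

>>> drive_tool([
  [[-3.2,0,-1,0,0,0,0],[0,0,-1,0,0,0,0],[0,0,-1,0,0,0,0],[0,0,-1,0,0,0,0]],
])

```text
clock: 22.12
ee_pos: [0.4821, 0.0469, 0.2069]
orientation: [[-0.0, 0.174, 0.985], [-0.0, 0.985, -0.174], [-1.0, -0.0, -0.0]]
contact_force: [0.5, -0.2, 0.1]
width: 0.0853
```

Run:
```python
from h import *
im,s=snap('wrist','w8'); st(); C=cam('wrist',s)
m=cv2.morphologyEx(yel(im),cv2.MORPH_CLOSE,np.ones((15,15)))
for r in rectw(m,C,.038): print('yel',np.round(r,4))
cv2.imwrite('pics/w8c.png',cv2.resize(im[20:320,150:500],None,fx=2,fy=2,interpolation=3))
a,_=snap('scene','n8')
go(.56,.34,.20,-2)
```

```text
t 22.18 p [0.4835 0.0468 0.2077] yaw -10.04 tilt [0.0002 0.0021] F [ 0.6 -0.1  0.7] w 0.085 q [-0.06  0.23 -0.39  0.95 -0.    0.12]
yel [  0.5312   0.0377 -10.042  198.9987  59.4239]
go [ 0.165  6.04   0.47  -1.341  0.03  -0.001]
```

View pics/w8c.png

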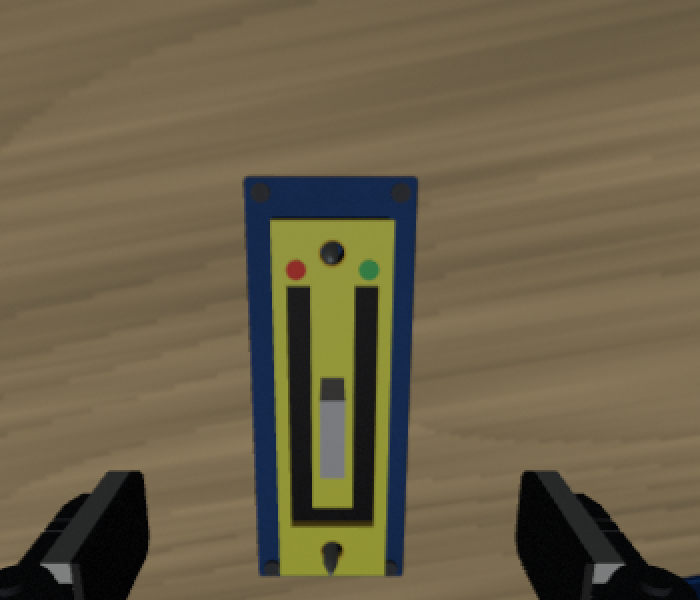

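Template sits flush over both pins: centre (.531,.038), yaw -10°, slot clear, green end at crop (368,290). On to the selector.

>>> drive_tool([
  [[0,6.0,0.3,-1.1,0,0,0],[0,6.0,0.3,-1.1,0,0,0],[0,6.0,0.3,-1.1,0,0,0],[0,6.0,0.3,-1.1,0,0,0],[0,6.0,0.3,-1.1,0,0,0],[0,6.0,0.3,-1.1,0,0,0],[0,6.0,0.3,-1.1,0,0,0],[0,6.0,0.3,-1.1,0,0,0]],
])

```text
clock: 23.22
ee_pos: [0.5495, 0.3387, 0.2073]
orientation: [[0.0, 0.062, 0.998], [-0.0, 0.998, -0.062], [-1.0, 0.0, 0.0]]
contact_force: [0.4, 0.8, -0.9]
width: 0.0856
```

```bash
cat >> h.py <<'E'
def red(im): h=cv2.cvtColor(im,cv2.COLOR_BGR2HSV); return cv2.inRange(h,(0,150,60),(6,255,255))|cv2.inRange(h,(174,150,60),(180,255,255))
E
python3 - <<'E'
from h import *
im,s=snap('wrist','w9'); st(); C=cam('wrist',s)
m=red(im); m=cv2.morphologyEx(m,cv2.MORPH_CLOSE,np.ones((5,5)))
for r in rectw(m,C,.097,300): print('red@.097',np.round(r,4))
cv2.imwrite('pics/w9c.png',cv2.resize(im[60:360,250:630],None,fx=2,fy=2,interpolation=3))
E
```

```text
t 23.27 p [0.5494 0.3386 0.2073] yaw -3.54 tilt [0.0001 0.0004] F [-0.   0.6 -0.8] w 0.0851 q [ 0.44  0.52  0.04  1.09 -0.    0.5 ]
red@.097 [ 0.5982  0.3416 -4.9303 48.5062 15.3056]
```

View pics/w9c.png

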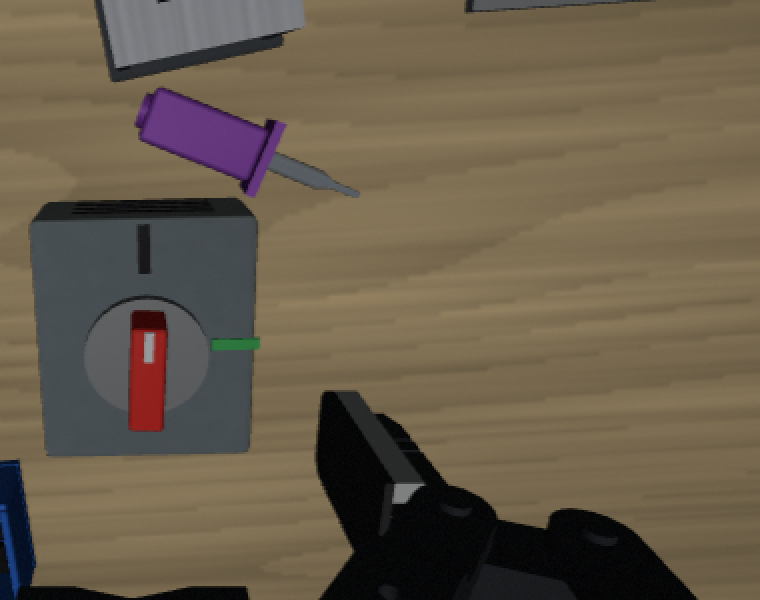

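Purple pen lies on its side at crop (210,140) and is left alone. The selector is at crop (147,355), with the pointer towards black and green on the right.

Run:
```python
from h import *
s=st(); C=cam('wrist',s); f=lambda x,y:(250+x/2,60+y/2)
print('disc',onz(C,f(147,355),.071),'bar top ctr',onz(C,f(147.5,380),.097),'tray',onz(C,[f(18,462)],.045))
print('unit top corners',onz(C,[f(30,222),f(258,218),f(249,452),f(46,455)],.055)[:,:2])
print('height', tri([C,cam('scene')],[f(147,380),np.array((484,345))/2.99+[230,140]]))
go(.5975,.3412,.080,-4.6)
```

```text
t 23.27 p [0.5494 0.3386 0.2073] yaw -3.54 tilt [0.0001 0.0004] F [-0.   0.6 -0.8] w 0.0851 q [ 0.44  0.52  0.04  1.09 -0.    0.5 ]
disc [[0.5981 0.3423 0.071 ]] bar top ctr [[0.5984 0.3419 0.097 ]] tray [[0.6693 0.2677 0.045 ]]
unit top corners [[0.5335 0.2908]
 [0.5383 0.3985]
 [0.6645 0.3933]
 [0.6596 0.2855]]
height [0.5989 0.3425 0.0948]
go [ 2.546  0.112  0.956  0.176  0.004 -0.001]
```

>>> drive_tool([
  [[0.3,0.12,0.97,-0.04,0,0,0],[1.2,0.12,0.97,-0.04,0,0,0],[2.0,0.12,0.97,-0.04,0,0,0],[2.5,0.12,0.97,-0.04,0,0,0],[2.68,0.12,0.97,-0.04,0,0,0],[2.68,0.12,0.97,-0.04,0,0,0.4],[2.68,0.12,0.97,-0.04,0,0,0.8],[2.68,0.12,0.97,-0.04,0,0,1]],
], grip_force=40)

```text
clock: 24.28
ee_pos: [0.5986, 0.3432, 0.0743]
orientation: [[0.002, 0.056, 0.998], [0.001, 0.998, -0.056], [-1.0, 0.001, 0.002]]
contact_force: [0.5, 0.5, 0.2]
width: 0.0318
```

>>> drive_tool([
  [[0,0,0,0,0,0,1],[0,0,0,0,0,0,1],[0,0,0,0,0,0,1],[0,0,0,0,0,0,1],[0,0,0,0,0,0,1],[0,0,0,0,0,0,1]],
])

```text
clock: 25.02
ee_pos: [0.5982, 0.3427, 0.0729]
orientation: [[0.001, 0.056, 0.998], [-0.0, 0.998, -0.056], [-1.0, -0.0, 0.001]]
contact_force: [3.2, -2.4, 1.6]
width: 0.0151
```

Gripped the bar (15 mm). Push down gently.

>>> drive_tool([
  [[0.05,0,0,0,0,0,1],[0.1,0,0,0,0,0,1],[0.15,0,0,0,0,0,1],[0.18,0,0,0,0,0,1],[0.18,0,0,0,0,0,1],[0.18,0,0,0,0,0,1]],
])

```text
clock: 25.78
ee_pos: [0.5984, 0.3428, 0.0674]
orientation: [[0.003, 0.056, 0.998], [0.0, 0.998, -0.056], [-1.0, 0.0, 0.003]]
contact_force: [-3.7, -5.4, 21.0]
width: 0.015
```

>>> drive_tool([
  [[0,0,0,0.8,0,0,1],[0,0,0,1.6,0,0,1],[0,0,0,2.4,0,0,1],[0,0,0,3.2,0,0,1],[0,0,0,4.0,0,0,1],[0,0,0,4.8,0,0,1],[0,0,0,5.6,0,0,1],[0,0,0,6.4,0,0,1]],
])

```text
clock: 26.78
ee_pos: [0.5989, 0.3438, 0.0674]
orientation: [[0.004, 0.666, 0.746], [0.002, 0.746, -0.666], [-1.0, 0.004, 0.001]]
contact_force: [-2.7, -3.5, 19.3]
width: 0.0149
```

```bash
python3 -c "
from h import *
s=st(); print(s['wrist_torque'])"
```

```text
t 26.77 p [0.5989 0.3438 0.0674] yaw -41.72 tilt [0.0039 0.0013] F [-2.7 -3.5 19.3] w 0.0149 q [0.41 0.71 0.01 0.87 0.   1.14]
[-0.7801  0.5233  0.1235]
```

>>> drive_tool([
  [[0,0,0,0.8,0,0,1],[0,0,0,1.6,0,0,1],[0,0,0,2.4,0,0,1],[0,0,0,3.2,0,0,1],[0,0,0,4.0,0,0,1],[0,0,0,4.8,0,0,1],[0,0,0,5.6,0,0,1],[0,0,0,6.2,0,0,1]],
])

```text
clock: 27.78
ee_pos: [0.5999, 0.3443, 0.0674]
orientation: [[0.005, 0.981, 0.193], [0.003, 0.193, -0.981], [-1.0, 0.006, -0.002]]
contact_force: [-0.4, -1.6, 17.4]
width: 0.0153
```

>>> drive_tool([
  [[0,0,0,0.5,0,0,1],[0,0,0,0.9,0,0,1],[0,0,0,1.0,0,0,1],[0,0,0,1.0,0,0,1],[0,0,0,1.0,0,0,1]],
])

```text
clock: 28.4
ee_pos: [0.6, 0.3444, 0.0674]
orientation: [[0.006, 0.996, 0.093], [0.003, 0.093, -0.996], [-1.0, 0.006, -0.002]]
contact_force: [0.4, -2.3, 16.6]
width: 0.0152
```

```bash
python3 -c "
from h import *
s=st(); print(s['wrist_torque'])"
```

```text
t 28.4 p [0.6    0.3444 0.0674] yaw -84.64 tilt [ 0.006  -0.0024] F [ 0.4 -2.3 16.6] w 0.0152 q [0.41 0.71 0.01 0.86 0.   1.89]
[-0.4882 -0.1162  0.7772]
```

>>> drive_tool([
  [[0,0,0,0,0,0,0.6],[0,0,0,0,0,0,0.2],[0,0,0,0,0,0,0],[0,0,0,0,0,0,0],[-0.5,0,0,0,0,0,0],[-1.5,0,0,0,0,0,0],[-2.5,0,0,0,0,0,0],[-3.6,0,0,0,0,0,0]],
])

```text
clock: 29.4
ee_pos: [0.5969, 0.3426, 0.2441]
orientation: [[-0.002, 0.996, 0.091], [-0.001, 0.091, -0.996], [-1.0, -0.002, 0.0]]
contact_force: [1.5, 1.0, -2.0]
width: 0.0855
```

>>> drive_tool([
  [[0,-4.15,-0.71,-15.77,0,0,0],[0,-4.15,-0.71,-15.77,0,0,0],[0,-4.15,-0.71,-15.77,0,0,0],[0,-4.15,-0.71,-15.77,0,0,0],[0,-4.15,-0.71,-15.77,0,0,0],[0,-4.15,-0.71,-15.77,0,0,0],[0,-4.15,-0.71,-15.77,0,0,0],[0,-4.15,-0.71,-15.77,0,0,0]],
])

```text
clock: 30.4
ee_pos: [0.3873, 0.3592, 0.2431]
orientation: [[-0.001, -0.026, 1.0], [-0.001, 1.0, 0.026], [-1.0, -0.001, -0.001]]
contact_force: [-0.8, 0.8, 0.3]
width: 0.0855
```

```bash
python3 -c "
from h import *
st(); go(.375,.363,.24,9)"
```

```text
t 30.4 p [0.3873 0.3592 0.2431] yaw 1.51 tilt [-0.0006 -0.0014] F [-0.8  0.8  0.3] w 0.0855 q [ 0.61  0.28 -0.23  1.07  0.    0.58]
go [ 0.063  0.082 -0.245 -1.249 -0.014  0.005]
```

>>> drive_tool([
  [[0,0.1,-0.25,-1.25,0,0,0],[0,0.1,-0.25,-1.25,0,0,0],[0,0.1,-0.25,-1.25,0,0,0]],
])

```text
clock: 30.78
ee_pos: [0.3754, 0.364, 0.2435]
orientation: [[-0.0, -0.149, 0.989], [-0.0, 0.989, 0.149], [-1.0, -0.0, -0.0]]
contact_force: [-0.1, 0.1, 0.7]
width: 0.0856
```

Run:
```python
from h import *
im,s=snap('wrist','w10'); st(); C=cam('wrist',s)
cv2.imwrite('pics/w10c.png',cv2.resize(im[70:370,230:610],None,fx=2,fy=2,interpolation=3))
h=cv2.cvtColor(im,cv2.COLOR_BGR2HSV); m=cv2.inRange(h,(5,150,60),(18,255,255))
for r in rectw(m,C,.135,300): print('orange',np.round(r,4))
a,_=snap('scene','n10')
for r in rectw(cv2.morphologyEx(red(a),cv2.MORPH_CLOSE,np.ones((3,3))),cam('scene'),.097,20): print('red scene',np.round(r,4))
```

```text
t 30.82 p [0.3755 0.364  0.2436] yaw 8.55 tilt [-0.0002 -0.0001] F [ 0.4 -0.1  0.5] w 0.0856 q [ 0.63  0.27 -0.24  1.06 -0.    0.48]
orange [ 0.4113  0.3698  8.5289 45.7981 27.5779]
red scene [  0.6085   0.3508 -82.4558  61.2504  33.7388]
```

View pics/w10c.png

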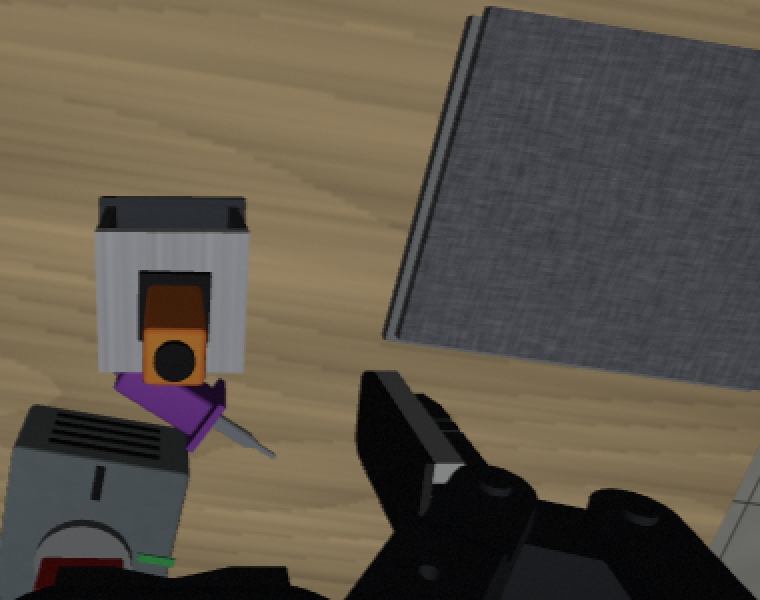

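Run:
```python
from h import *
s=st(); C=cam('wrist',s); f=lambda x,y:(230+x/2,70+y/2)
print('handle top',onz(C,f(174.5,357),.135),'cap',onz(C,f(175,360),.139))
X=onz(C,[f(96,233),f(249,233),f(244,373),f(98.5,373)],.07)[:,:2]; print('stand',X,X.mean(0))
print('opening left/right/top',onz(C,[f(138,271),f(212,271)],.07)[:,:2])
print('height',tri([C,cam('scene')],[f(175,360),np.array((665,252))/2.99+[230,140]]))
go(.4215,.3705,.085,8.6)
```

```text
t 30.88 p [0.3756 0.364  0.2436] yaw 8.56 tilt [-0.0001 -0.0001] F [1.3 0.5 0.1] w 0.0856 q [ 0.63  0.27 -0.24  1.06 -0.    0.48]
handle top [[0.4213 0.3716 0.135 ]] cap [[0.4207 0.3717 0.139 ]]
stand [[0.389  0.3261]
 [0.3773 0.4041]
 [0.4563 0.4161]
 [0.4682 0.3366]] [0.4227 0.3707]
opening left/right/top [[0.4062 0.3502]
 [0.4004 0.3886]]
height [0.4209 0.3725 0.1377]
go [ 3.173 -0.008  0.928 -0.006 -0.001  0.001]
```

>>> drive_tool([
  [[0.2,0.01,0.92,0,0,0,0],[1.0,0.01,0.92,0,0,0,0],[2.0,0.01,0.92,0,0,0,0],[2.8,0.01,0.92,0,0,0,0],[3.17,0.01,0.92,0,0,0,0],[3.17,0.01,0.92,0,0,0,0],[3.17,0.01,0.92,0,0,0,0.3],[3.17,0.01,0.92,0,0,0,0.6]],
], grip_force=50)

```text
clock: 31.88
ee_pos: [0.4217, 0.3721, 0.0866]
orientation: [[0.002, -0.15, 0.989], [0.001, 0.989, 0.15], [-1.0, 0.001, 0.002]]
contact_force: [-0.1, 0.0, 0.2]
width: 0.0515
```

>>> drive_tool([
  [[0,0,0,0,0,0,0.8],[0,0,0,0,0,0,0.8],[0,0,0,0,0,0,0.8],[0,0,0,0,0,0,0.8],[0,0,0,0,0,0,0.8],[0,0,0,0,0,0,0.8]],
])

```text
clock: 32.62
ee_pos: [0.4214, 0.372, 0.0863]
orientation: [[0.002, -0.15, 0.989], [0.001, 0.989, 0.15], [-1.0, 0.001, 0.002]]
contact_force: [-1.4, 0.1, 6.1]
width: 0.0277
```

```bash
python3 -c "
from h import *
st()"
```

```text
t 32.62 p [0.4214 0.372  0.0863] yaw 8.64 tilt [0.0007 0.0017] F [-1.4  0.1  6.1] w 0.0277 q [ 0.59  0.48 -0.36  0.73 -0.    0.44]
```

>>> drive_tool([
  [[-0.3,0,0,0,0,0,0.8],[-0.9,0,0,0,0,0,0.8],[-1.7,0,0,0,0,0,0.8],[-2.2,0,0,0,0,0,0.8],[-2.2,0,0,0,0,0,0.8],[-2.2,0,0,0,0,0,0.8]],
])

```text
clock: 33.38
ee_pos: [0.42, 0.3711, 0.1943]
orientation: [[-0.001, -0.15, 0.989], [-0.001, 0.989, 0.15], [-1.0, -0.001, -0.002]]
contact_force: [-0.5, -0.1, -2.0]
width: 0.0274
```

Run:
```python
from h import *
st(); go(.4750,.0652,.16,-10.04)
```

```text
t 33.38 p [0.42   0.3711 0.1943] yaw 8.64 tilt [-0.0007 -0.0015] F [-0.5 -0.1 -2. ] w 0.0274 q [ 0.59  0.37 -0.22  0.98  0.    0.44]
go [ 0.69  -6.213  0.169  3.114 -0.013  0.009]
```

>>> drive_tool([
  [[0,-1.0,0,0.4,0,0,0.8],[0,-2.2,0.05,0.9,0,0,0.8],[0,-3.4,0.1,1.5,0,0,0.8],[0,-4.6,0.15,2.2,0,0,0.8],[0,-5.6,0.17,2.8,0,0,0.8],[0.3,-6.2,0.17,3.11,0,0,0.8],[0.69,-6.21,0.17,3.11,0,0,0.8],[0.69,-6.21,0.17,3.11,0,0,0.8]],
])

```text
clock: 34.38
ee_pos: [0.4733, 0.0654, 0.1583]
orientation: [[-0.006, 0.175, 0.985], [0.0, 0.985, -0.175], [-1.0, -0.001, -0.006]]
contact_force: [0.5, 0.5, -1.7]
width: 0.028
```

>>> drive_tool([
  [[0,0,0,0,0,0,0.8],[0,0,0,0,0,0,0.8],[0,0,0,0,0,0,0.8]],
])

```text
clock: 34.75
ee_pos: [0.4761, 0.0663, 0.1613]
orientation: [[0.001, 0.173, 0.985], [0.0, 0.985, -0.173], [-1.0, 0.0, 0.001]]
contact_force: [0.2, -1.0, -1.6]
width: 0.0275
```

Run:
```python
from h import *
im,s=snap('wrist','w11'); st(); b,_=snap('side','s11'); a,_=snap('scene','n11')
A=cv2.resize(im[40:340,190:450],None,fx=1.5,fy=1.5,interpolation=3)
B=cv2.resize(b[150:250,250:370],None,fx=3.2,fy=3.2,interpolation=3); Cc=cv2.resize(a[150:250,295:415],None,fx=2.7,fy=2.7,interpolation=3)
o=np.zeros((600,790,3),np.uint8); o[:450,:390]=A; o[:320,395:779]=B; o[325:595,395:719]=Cc
cv2.imwrite('pics/m11.png',o)
p=np.array(s['ee_pos'])-[0,0,.0683]
for n in('side','scene'): print(n,proj(cam(n),p))
go(.4750,.0652,.16,-10.04)
```

```text
t 34.8 p [0.476  0.0662 0.1612] yaw -9.97 tilt [0.0001 0.0009] F [ 0.6  0.4 -1.3] w 0.0275 q [-0.02  0.26 -0.48  0.83 -0.    0.16]
side [[286.3743 191.3653]]
scene [[363.0483 191.461 ]]
go [ 0.022 -0.02  -0.015  0.008  0.006 -0.001]
```

View pics/m11.png

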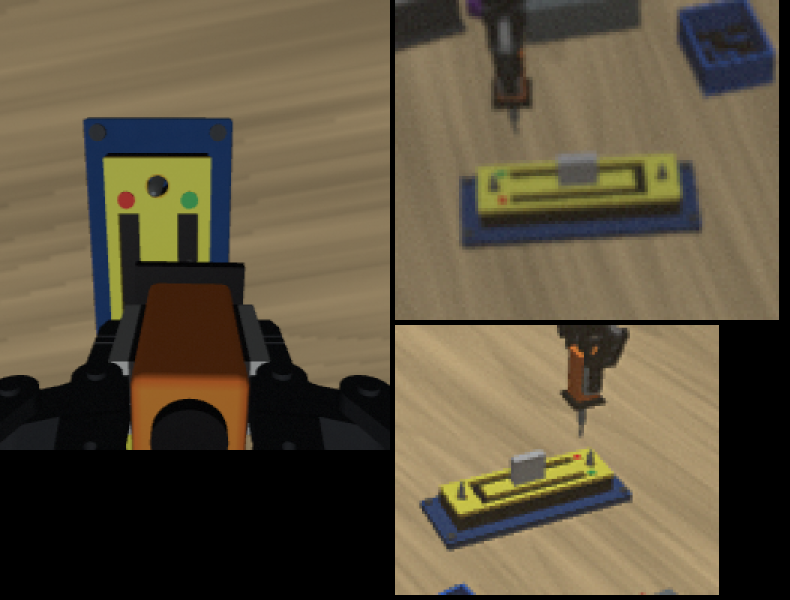

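Tip is above the green-dot end; both side views agree with the computed tip to about 1 px. Lower into the slot.

>>> drive_tool([
  [[0,-0.02,-0.015,0,0,0,0.8],[0.3,-0.02,-0.015,0,0,0,0.8],[0.6,-0.02,-0.015,0,0,0,0.8],[0.9,-0.02,-0.015,0,0,0,0.8],[1.02,-0.02,-0.015,0,0,0,0.8],[1.02,-0.02,-0.015,0,0,0,0.8],[1.02,-0.02,-0.015,0,0,0,0.8]],
])

```text
clock: 35.78
ee_pos: [0.4753, 0.065, 0.1103]
orientation: [[0.001, 0.174, 0.985], [-0.0, 0.985, -0.174], [-1.0, 0.0, 0.001]]
contact_force: [-0.1, 0.3, -1.8]
width: 0.0278
```

Run:
```python
from h import *
st(); im,s=snap('side','s12'); a,_=snap('scene','n12')
p=np.array(bot.sense()['ee_pos'])-[0,0,.0683]; c=np.array([.531,.038]);R2=np.array([[.9847,.1743],[-.1743,.9847]])
for n in('side','scene'): print(n,'tip',proj(cam(n),p),'slot a,f', proj(cam(n),[[*(c+R2@[-.06,.017]),.038],[*(c+R2@[-.06,-.017]),.038]]), 'pin1tip',proj(cam(n),[*(c+R2@[-.084,0]),.058]))
go(.4750,.0652,.1018,-10.04)
A=cv2.resize(im[180:225,265:345],None,fx=8,fy=8,interpolation=3); B=cv2.resize(a[180:218,320:390],None,fx=6,fy=6,interpolation=3)
o=np.zeros((600,640,3),np.uint8); o[:360]=A; o[365:593,:420]=B; cv2.imwrite('pics/m12.png',o)
```

```text
t 35.77 p [0.4753 0.065  0.1103] yaw -10.02 tilt [0.0001 0.0009] F [-0.1  0.3 -1.8] w 0.0278 q [-0.02  0.32 -0.54  0.7  -0.    0.16]
side tip [[287.1975 202.9588]] slot a,f [[287.1195 203.8117]
 [287.4889 211.5364]] pin1tip [[279.3239 203.8101]]
scene tip [[362.1987 204.4771]] slot a,f [[362.2915 205.4904]
 [357.451  199.9909]] pin1tip [[366.7398 195.936 ]]
go [ 0.171  0.003 -0.008  0.004  0.01  -0.002]
```

View pics/m12.png

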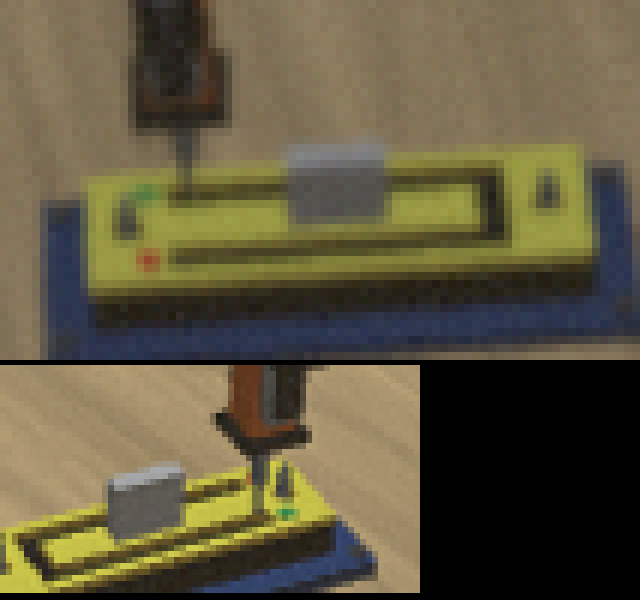

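The tip sits right at the green end of the slot in both views. Going down into it.

>>> drive_tool([
  [[0.05,0,-0.008,0,0,0,0.8],[0.1,0,-0.008,0,0,0,0.8],[0.15,0,-0.008,0,0,0,0.8],[0.16,0,-0.008,0,0,0,0.8],[0.16,0,-0.008,0,0,0,0.8],[0.16,0,-0.008,0,0,0,0.8]],
])

```text
clock: 36.62
ee_pos: [0.4745, 0.065, 0.1018]
orientation: [[0.0, 0.174, 0.985], [-0.0, 0.985, -0.174], [-1.0, -0.0, 0.0]]
contact_force: [-0.3, -0.3, -1.8]
width: 0.0277
```

Run:
```python
from h import *
st(); go(.4750,.0652,.1018,-10.04)
```

```text
t 36.62 p [0.4745 0.065  0.1018] yaw -10.02 tilt [-0.      0.0001] F [-0.3 -0.3 -1.8] w 0.0277 q [-0.02  0.33 -0.56  0.68 -0.    0.16]
go [0.    0.005 0.009 0.004 0.001 0.   ]
```

>>> drive_tool([
  [[0,0,0.03,0,0,0,0.8],[0,0,0.09,0,0,0,0.8],[0,0,0.17,0,0,0,0.8],[0,0,0.25,0,0,0,0.8],[0,0,0.33,0,0,0,0.8],[0,0,0.41,0,0,0,0.8],[0,0,0.49,0,0,0,0.8],[0,0,0.57,0,0,0,0.8]],
])

```text
clock: 37.62
ee_pos: [0.5028, 0.0601, 0.1018]
orientation: [[-0.0, 0.174, 0.985], [0.0, 0.985, -0.174], [-1.0, 0.0, -0.0]]
contact_force: [0.2, 0.1, -1.3]
width: 0.0277
```

>>> drive_tool([
  [[0,0,0.08,0,0,0,0.8],[0,0,0.16,0,0,0,0.8],[0,0,0.24,0,0,0,0.8],[0,0,0.32,0,0,0,0.8],[0,0,0.4,0,0,0,0.8],[0,0,0.48,0,0,0,0.8],[0,0,0.56,0,0,0,0.8],[0,0,0.64,0,0,0,0.8]],
])

```text
clock: 38.62
ee_pos: [0.5343, 0.0545, 0.1018]
orientation: [[-0.0, 0.174, 0.985], [-0.0, 0.985, -0.174], [-1.0, -0.0, -0.0]]
contact_force: [0.2, -0.2, -1.4]
width: 0.0274
```

Run:
```python
from h import *
s=st(); p=np.array(s['ee_pos']); c=np.array([.531,.038]);R2=np.array([[.9847,.1743],[-.1743,.9847]])
print('in template mm',R2.T@(p[:2]-c)*1000,'tip z',p[2]-.0683)
```

```text
t 38.62 p [0.5343 0.0545 0.1018] yaw -10.01 tilt [-0. -0.] F [ 0.2 -0.2 -1.4] w 0.0274 q [-0.04  0.43 -0.41  0.74 -0.    0.14]
in template mm [ 0.3599 16.8175] tip z 0.03347690041291829
```

>>> drive_tool([
  [[0,0,0.08,0,0,0,0.8],[0,0,0.16,0,0,0,0.8],[0,0,0.24,0,0,0,0.8],[0,0,0.32,0,0,0,0.8],[0,0,0.4,0,0,0,0.8],[0,0,0.48,0,0,0,0.8],[0,0,0.56,0,0,0,0.8],[0,0,0.64,0,0,0,0.8]],
])

```text
clock: 39.62
ee_pos: [0.5658, 0.0489, 0.1018]
orientation: [[-0.0, 0.174, 0.985], [0.0, 0.985, -0.174], [-1.0, 0.0, -0.0]]
contact_force: [0.5, -0.8, -1.7]
width: 0.0273
```

>>> drive_tool([
  [[0,0,0.08,0,0,0,0.8],[0,0,0.16,0,0,0,0.8],[0,0,0.24,0,0,0,0.8],[0,0,0.32,0,0,0,0.8],[0,0,0.4,0,0,0,0.8],[0,0,0.48,0,0,0,0.8],[0,0,0.55,0,0,0,0.8],[0,0,0.6,0,0,0,0.8]],
])

```text
clock: 40.62
ee_pos: [0.5953, 0.0437, 0.1017]
orientation: [[-0.0, 0.174, 0.985], [-0.0, 0.985, -0.174], [-1.0, -0.0, -0.0]]
contact_force: [0.6, -0.2, -1.4]
width: 0.0275
```

>>> drive_tool([
  [[0,0,0,0,0,0,0.8],[0,-0.03,0,0,0,0,0.8],[0,-0.09,0,0,0,0,0.8],[0,-0.17,0,0,0,0,0.8],[0,-0.25,0,0,0,0,0.8],[0,-0.33,0,0,0,0,0.8],[0,-0.41,0,0,0,0,0.8],[0,-0.49,0,0,0,0,0.8]],
])

```text
clock: 41.62
ee_pos: [0.5908, 0.0193, 0.1018]
orientation: [[0.0, 0.174, 0.985], [0.0, 0.985, -0.174], [-1.0, 0.0, 0.0]]
contact_force: [-0.1, 0.2, -1.9]
width: 0.0273
```

Run:
```python
from h import *
s=st(); p=np.array(s['ee_pos']); c=np.array([.531,.038]);R2=np.array([[.9847,.1743],[-.1743,.9847]])
print('in template mm',R2.T@(p[:2]-c)*1000,'tip z',p[2]-.0683)
```

```text
t 41.62 p [0.5908 0.0193 0.1018] yaw -10.02 tilt [0. 0.] F [-0.1  0.2 -1.9] w 0.0273 q [-0.09  0.51 -0.26  0.8   0.    0.08]
in template mm [62.1266 -7.9641] tip z 0.03349099831430008
```

>>> drive_tool([
  [[0,-0.08,0,0,0,0,0.8],[0,-0.14,0,0,0,0,0.8],[0,-0.18,0,0,0,0,0.8],[0,-0.18,0,0,0,0,0.8],[0,-0.18,-0.03,0,0,0,0.8],[0,-0.18,-0.09,0,0,0,0.8],[0,-0.18,-0.17,0,0,0,0.8],[0,-0.18,-0.25,0,0,0,0.8]],
])

```text
clock: 42.62
ee_pos: [0.5766, 0.0131, 0.1018]
orientation: [[-0.0, 0.174, 0.985], [0.0, 0.985, -0.174], [-1.0, -0.0, -0.0]]
contact_force: [0.3, -0.5, -2.4]
width: 0.0277
```

>>> drive_tool([
  [[0,0,-0.08,0,0,0,0.8],[0,0,-0.16,0,0,0,0.8],[0,0,-0.24,0,0,0,0.8],[0,0,-0.32,0,0,0,0.8],[0,0,-0.4,0,0,0,0.8],[0,0,-0.48,0,0,0,0.8],[0,0,-0.56,0,0,0,0.8],[0,0,-0.64,0,0,0,0.8]],
])

```text
clock: 43.62
ee_pos: [0.5452, 0.0185, 0.1018]
orientation: [[-0.0, 0.174, 0.985], [-0.0, 0.985, -0.174], [-1.0, -0.0, -0.0]]
contact_force: [0.7, 0.6, -1.5]
width: 0.0277
```

>>> drive_tool([
  [[0,0,-0.08,0,0,0,0.8],[0,0,-0.16,0,0,0,0.8],[0,0,-0.24,0,0,0,0.8],[0,0,-0.32,0,0,0,0.8],[0,0,-0.4,0,0,0,0.8],[0,0,-0.48,0,0,0,0.8],[0,0,-0.56,0,0,0,0.8],[0,0,-0.64,0,0,0,0.8]],
])

```text
clock: 44.62
ee_pos: [0.5137, 0.0241, 0.1018]
orientation: [[-0.0, 0.174, 0.985], [0.0, 0.985, -0.174], [-1.0, 0.0, -0.0]]
contact_force: [-0.6, -0.2, -2.3]
width: 0.0277
```

Run:
```python
from h import *
s=st(); p=np.array(s['ee_pos']); c=np.array([.531,.038]);R2=np.array([[.9847,.1743],[-.1743,.9847]])
print('in template mm',R2.T@(p[:2]-c)*1000,'tip z',p[2]-.0683)
```

```text
t 44.62 p [0.5137 0.0241 0.1018] yaw -10.01 tilt [ 0. -0.] F [-0.6 -0.2 -2.3] w 0.0277 q [-0.1   0.39 -0.47  0.71  0.    0.08]
in template mm [-14.6512 -16.6942] tip z 0.033482068535794704
```

>>> drive_tool([
  [[0,0,-0.08,0,0,0,0.8],[0,0,-0.16,0,0,0,0.8],[0,0,-0.24,0,0,0,0.8],[0,0,-0.32,0,0,0,0.8],[0,0,-0.4,0,0,0,0.8],[0,0,-0.48,0,0,0,0.8],[0,0,-0.56,0,0,0,0.8],[0,0,-0.64,0,0,0,0.8]],
])

```text
clock: 45.62
ee_pos: [0.4821, 0.0297, 0.1018]
orientation: [[-0.0, 0.174, 0.985], [-0.0, 0.985, -0.174], [-1.0, -0.0, -0.0]]
contact_force: [-0.2, 0.3, -1.9]
width: 0.0274
```

>>> drive_tool([
  [[0,0,-0.08,0,0,0,0.8],[0,0,-0.16,0,0,0,0.8],[0,0,-0.23,0,0,0,0.8],[0,0,-0.28,0,0,0,0.8],[0,0,-0.28,0,0,0,0.8],[0,0,-0.28,0,0,0,0.8],[0,0,-0.28,0,0,0,0.8]],
])

```text
clock: 46.5
ee_pos: [0.4688, 0.032, 0.1018]
orientation: [[0.0, 0.174, 0.985], [-0.0, 0.985, -0.174], [-1.0, 0.0, 0.0]]
contact_force: [-0.2, 0.4, -1.3]
width: 0.0277
```

Run:
```python
from h import *
s=st(); p=np.array(s['ee_pos']); c=np.array([.531,.038]);R2=np.array([[.9847,.1743],[-.1743,.9847]])
print('in template mm',R2.T@(p[:2]-c)*1000,'tip z',p[2]-.0683)
a,_=snap('side','s13'); print(proj(cam('side'),p-[0,0,.0683]))
```

```text
t 46.5 p [0.4688 0.032  0.1018] yaw -10.02 tilt [0.     0.0001] F [-0.2  0.4 -1.3] w 0.0277 q [-0.09  0.32 -0.58  0.67  0.    0.09]
in template mm [-60.2123 -16.7067] tip z 0.03349936434625139
[[287.5035 212.4412]]
```

Slot fully traversed with no wall contact. Return the pen to its stand.

>>> drive_tool([
  [[-0.1,0,0,0,0,0,0.8],[-0.4,0,0,0,0,0,0.8],[-1.0,0,0,0,0,0,0.8],[-1.8,0,0,0,0,0,0.8],[-2.0,0,0,0,0,0,0.8],[-2.0,0,0,0,0,0,0.8]],
])

```text
clock: 47.3
ee_pos: [0.469, 0.0321, 0.202]
orientation: [[0.001, 0.174, 0.985], [-0.0, 0.985, -0.174], [-1.0, 0.0, 0.001]]
contact_force: [0.1, 0.7, -1.9]
width: 0.0277
```

Run:
```python
from h import *
st(); go(.4214,.3718,.20,8.64)
```

```text
t 47.3 p [0.469  0.0321 0.202 ] yaw -10.01 tilt [0.0002 0.0013] F [ 0.1  0.7 -1.9] w 0.0277 q [-0.09  0.2  -0.44  0.93  0.    0.09]
go [ 0.039  6.526 -2.119 -3.109  0.013  0.001]
```

>>> drive_tool([
  [[0,1.0,-0.3,-0.4,0,0,0.8],[0,2.2,-0.7,-0.9,0,0,0.8],[0,3.3,-1.1,-1.5,0,0,0.8],[0,4.4,-1.5,-2.1,0,0,0.8],[0,5.5,-1.8,-2.6,0,0,0.8],[0,6.3,-2.0,-3.0,0,0,0.8],[0,6.53,-2.12,-3.11,0,0,0.8],[0,6.53,-2.12,-3.11,0,0,0.8]],
])

```text
clock: 48.3
ee_pos: [0.4199, 0.3717, 0.2001]
orientation: [[-0.002, -0.151, 0.988], [-0.002, 0.988, 0.151], [-1.0, -0.002, -0.003]]
contact_force: [0.2, -0.8, -2.1]
width: 0.0275
```

>>> drive_tool([
  [[0,0,0,0,0,0,0.8],[0,0,0,0,0,0,0.8],[0,0,0,0,0,0,0.8]],
])

```text
clock: 48.68
ee_pos: [0.4214, 0.3712, 0.202]
orientation: [[0.0, -0.149, 0.989], [0.0, 0.989, 0.149], [-1.0, -0.0, 0.0]]
contact_force: [-0.1, 0.2, -2.1]
width: 0.0277
```

Run:
```python
from h import *
st(); go(.4214,.3718,.087,8.64)
```

```text
t 48.67 p [0.4214 0.3712 0.202 ] yaw 8.56 tilt [-0.      0.0002] F [-0.1  0.2 -2.1] w 0.0277 q [ 0.59  0.37 -0.21  0.99 -0.    0.44]
go [ 2.299  0.012  0.    -0.013  0.002  0.   ]
```

>>> drive_tool([
  [[0.4,0.01,0,0,0,0,0.8],[1.0,0.01,0,0,0,0,0.8],[1.5,0.01,0,0,0,0,0.8],[1.9,0.01,0,0,0,0,0.8],[2.15,0.01,0,0,0,0,0.8],[2.28,0.01,0,0,0,0,0.8],[2.31,0.01,0,0,0,0,0.8],[2.31,0.01,0,0,0,0,0.8]],
])

```text
clock: 49.68
ee_pos: [0.4214, 0.3728, 0.0868]
orientation: [[0.001, -0.15, 0.989], [0.001, 0.989, 0.15], [-1.0, 0.0, 0.001]]
contact_force: [0.5, 0.1, -1.8]
width: 0.0275
```

>>> drive_tool([
  [[0.02,0,0,0,0,0,0.8],[0.02,0,0,0,0,0,0.5],[0.02,0,0,0,0,0,0.2],[0.02,0,0,0,0,0,0],[0.02,0,0,0,0,0,0],[-0.5,0,0,0,0,0,0],[-1.5,0,0,0,0,0,0],[-2.5,0,0,0,0,0,0]],
])

```text
clock: 50.68
ee_pos: [0.4206, 0.3723, 0.2123]
orientation: [[-0.001, -0.15, 0.989], [-0.001, 0.989, 0.15], [-1.0, -0.0, -0.001]]
contact_force: [1.1, 0.7, -0.0]
width: 0.0852
```

>>> drive_tool([
  [[-0.8,0,0,0,0,0,0],[-0.8,0,-0.9,0,0,0,0],[-0.8,0,-0.9,0,0,0,0]],
])

```text
clock: 51.05
ee_pos: [0.3741, 0.3652, 0.2518]
orientation: [[-0.001, -0.152, 0.988], [-0.0, 0.988, 0.152], [-1.0, -0.0, -0.001]]
contact_force: [0.7, 0.1, 0.5]
width: 0.0855
```

Run:
```python
from h import *
im,s=snap('wrist','w14'); st(); C=cam('wrist',s)
h=cv2.cvtColor(im,cv2.COLOR_BGR2HSV); m=cv2.inRange(h,(5,150,60),(18,255,255))
for r in rectw(m,C,.135,300): print('orange',np.round(r,4))
for n in ('scene','side'):
  a,_=snap(n,n+'14'); h=cv2.cvtColor(a,cv2.COLOR_BGR2HSV); a0=cv2.imread(f'pics/{n}0.png')
  for q in(a0,a):
    m=cv2.inRange(cv2.cvtColor(q,cv2.COLOR_BGR2HSV),(4,150,60),(16,255,255)); nn,l,stt,ce=cv2.connectedComponentsWithStats(m); i=1+np.argsort(-stt[1:,4])[:3]; print(n,[(stt[k].tolist(),ce[k].round(1).tolist()) for k in i])
go(.5984,.3430,.235,-83.2)
```

```text
t 51.1 p [0.3755 0.3656 0.2516] yaw 8.7 tilt [0.     0.0002] F [-0.4  0.4 -1.1] w 0.0857 q [ 0.63  0.27 -0.22  1.08 -0.    0.48]
orange [ 0.4126  0.3712  8.7209 45.2634 27.5489]
scene [([318, 0, 84, 85, 3278], [359.8, 35.4]), ([442, 223, 17, 23, 254], [449.8, 234.3]), ([382, 255, 19, 12, 82], [390.5, 260.5])]
scene [([312, 0, 91, 83, 3134], [358.9, 32.5]), ([442, 223, 18, 24, 255], [450.0, 234.5]), ([384, 44, 15, 36, 117], [392.8, 60.6])]
side [([249, 126, 10, 16, 103], [253.7, 133.2]), ([303, 134, 9, 4, 17], [306.6, 135.3]), ([306, 336, 4, 3, 8], [307.5, 337.0])]
side [([249, 125, 10, 17, 110], [253.7, 133.3]), ([302, 131, 2, 4, 4], [302.5, 132.5]), ([282, 212, 3, 2, 4], [283.0, 212.2])]
go [ 0.328 -1.119  4.311 15.308  0.003 -0.005]
```

Pen is back exactly where it started in both views. Selector again.

>>> drive_tool([
  [[0.2,-1.1,4.31,15.3,0,0,0],[0.2,-1.1,4.31,15.3,0,0,0],[0.2,-1.1,4.31,15.3,0,0,0],[0.2,-1.1,4.31,15.3,0,0,0],[0.2,-1.1,4.31,15.3,0,0,0],[0.2,-1.1,4.31,15.3,0,0,0],[0.2,-1.1,4.31,15.3,0,0,0],[0.2,-1.1,4.31,15.3,0,0,0]],
])

```text
clock: 52.2
ee_pos: [0.5987, 0.3434, 0.2401]
orientation: [[-0.001, 0.977, 0.213], [-0.0, 0.213, -0.977], [-1.0, -0.001, 0.0]]
contact_force: [0.3, 1.1, 0.2]
width: 0.0852
```

Run:
```python
from h import *
st(); go(.5984,.3430,.235,-83.2)
```

```text
t 52.2 p [0.5987 0.3434 0.2401] yaw -77.7 tilt [-0.0008  0.0003] F [0.3 1.1 0.2] w 0.0852 q [ 0.41  0.59  0.25  1.23 -0.    1.77]
go [ 0.102 -0.008  0.006  0.916  0.003  0.008]
```

>>> drive_tool([
  [[0,0,0,0.92,0,0,0],[0.8,0,0,0.92,0,0,0],[1.6,0,0,0.92,0,0,0],[1.6,0,0,0.92,0,0,0],[1.6,0,0,0.92,0,0,0]],
])

```text
clock: 52.82
ee_pos: [0.5989, 0.3439, 0.1622]
orientation: [[0.001, 0.992, 0.125], [0.0, 0.125, -0.992], [-1.0, 0.001, -0.0]]
contact_force: [0.1, 0.2, 1.1]
width: 0.0854
```

Run:
```python
from h import *
im,s=snap('wrist','w15'); st(); C=cam('wrist',s)
h=cv2.cvtColor(im,cv2.COLOR_BGR2HSV); m=cv2.inRange(h,(0,150,110),(6,255,255))|cv2.inRange(h,(174,150,110),(180,255,255)); m=cv2.morphologyEx(m,cv2.MORPH_CLOSE,np.ones((25,25)))
for r in rectw(m,C,.097,300): print('red',np.round(r,4))
g=cv2.inRange(h,(55,120,40),(85,255,255))
for r in rectw(g,C,.055,60): print('green',np.round(r,4))
go(.5984,.3430,.0735,-83.2)
```

```text
t 52.88 p [0.5992 0.3442 0.1631] yaw -82.84 tilt [ 0.0026 -0.0008] F [ 0.1 -0.   0.4] w 0.0855 q [0.41 0.63 0.13 1.06 0.   1.86]
red [  0.6001   0.3422 -83.3147  48.2349  14.9672]
green [ 0.6016  0.3867 88.7084 23.9682  5.8376]
go [ 1.791 -0.024  0.022  0.06  -0.008 -0.025]
```

>>> drive_tool([
  [[0.6,0,0.02,0.06,0,0,0],[1.2,0,0.02,0.06,0,0,0],[1.6,0,0.02,0.06,0,0,0],[1.78,0,0.02,0.06,0,0,0],[1.78,0,0.02,0.06,0,0,0],[1.78,0,0.02,0.06,0,0,0.4],[1.78,0,0.02,0.06,0,0,0.8],[1.78,0,0.02,0.06,0,0,1]],
], grip_force=40)

```text
clock: 53.88
ee_pos: [0.5982, 0.343, 0.0729]
orientation: [[0.001, 0.993, 0.119], [0.0, 0.119, -0.993], [-1.0, 0.001, -0.0]]
contact_force: [0.5, 0.2, -0.7]
width: 0.0327
```

>>> drive_tool([
  [[0,0,0,0,0,0,1],[0,0,0,0,0,0,1],[0,0,0,0,0,0,1],[0.05,0,0,0,0,0,1],[0.1,0,0,0,0,0,1],[0.15,0,0,0,0,0,1],[0.18,0,0,0,0,0,1],[0.18,0,0,0,0,0,1]],
])

```text
clock: 54.88
ee_pos: [0.5998, 0.3431, 0.0665]
orientation: [[0.005, 0.993, 0.119], [0.001, 0.119, -0.993], [-1.0, 0.005, -0.0]]
contact_force: [1.6, -2.7, 14.4]
width: 0.015
```

>>> drive_tool([
  [[0.01,0,0,0,0,0,1],[0.01,0,0,0,0,0,1]],
])

```text
clock: 55.12
ee_pos: [0.5998, 0.3431, 0.0664]
orientation: [[0.005, 0.993, 0.119], [0.001, 0.119, -0.993], [-1.0, 0.005, -0.0]]
contact_force: [1.0, -2.2, 17.2]
width: 0.0154
```

>>> drive_tool([
  [[0,0,0,-0.8,0,0,1],[0,0,0,-1.6,0,0,1],[0,0,0,-2.4,0,0,1],[0,0,0,-3.2,0,0,1],[0,0,0,-4.0,0,0,1],[0,0,0,-4.8,0,0,1],[0,0,0,-5.6,0,0,1],[0,0,0,-6.4,0,0,1]],
])

```text
clock: 56.12
ee_pos: [0.5994, 0.3428, 0.0664]
orientation: [[0.004, 0.703, 0.711], [0.0, 0.711, -0.703], [-1.0, 0.003, 0.003]]
contact_force: [0.3, -3.0, 17.4]
width: 0.0152
```

>>> drive_tool([
  [[0,0,0,-0.8,0,0,1],[0,0,0,-1.6,0,0,1],[0,0,0,-2.4,0,0,1],[0,0,0,-3.2,0,0,1],[0,0,0,-4.0,0,0,1],[0,0,0,-4.8,0,0,1],[0,0,0,-5.6,0,0,1],[0,0,0,-6.4,0,0,1]],
])

```text
clock: 57.12
ee_pos: [0.5994, 0.3423, 0.0664]
orientation: [[0.004, 0.109, 0.994], [-0.001, 0.994, -0.109], [-1.0, -0.0, 0.004]]
contact_force: [-0.8, -3.7, 18.6]
width: 0.0156
```

>>> drive_tool([
  [[0,0,0,-0.4,0,0,1],[0,0,0,-0.6,0,0,1],[0,0,0,-0.6,0,0,1],[0,0,0,-0.6,0,0,1]],
])

```text
clock: 57.62
ee_pos: [0.5994, 0.3423, 0.0664]
orientation: [[0.004, 0.049, 0.999], [-0.001, 0.999, -0.049], [-1.0, -0.0, 0.004]]
contact_force: [-0.1, -4.2, 18.1]
width: 0.0152
```

```bash
python3 -c "
from h import *
s=st(); print(s['wrist_torque'])"
```

```text
t 57.62 p [0.5994 0.3423 0.0664] yaw -2.83 tilt [-0.0005  0.0041] F [-0.1 -4.2 18.1] w 0.0152 q [ 0.41  0.71  0.01  0.87 -0.    0.46]
[-1.0298  0.1397  0.0745]
```

>>> drive_tool([
  [[0,0,0,-0.15,0,0,1],[0,0,0,-0.25,0,0,1],[0,0,0,-0.25,0,0,1],[0,0,0,-0.25,0,0,1]],
])

```text
clock: 58.12
ee_pos: [0.5994, 0.3422, 0.0664]
orientation: [[0.004, 0.024, 1.0], [-0.001, 1.0, -0.024], [-1.0, -0.001, 0.004]]
contact_force: [-1.6, -3.9, 18.7]
width: 0.0151
```

```bash
python3 -c "
from h import *
s=st(); print(s['wrist_torque'])"
```

```text
t 58.12 p [0.5994 0.3422 0.0664] yaw -1.39 tilt [-0.0005  0.004 ] F [-1.6 -3.9 18.7] w 0.0151 q [ 0.41  0.71  0.01  0.87 -0.    0.44]
[-1.0093  0.1877 -0.3582]
```

Torque has risen to −0.36 N m, so it's at the off stop. Release, lift and check.

>>> drive_tool([
  [[0,0,0,0,0,0,0.6],[0,0,0,0,0,0,0.2],[0,0,0,0,0,0,0],[0,0,0,0,0,0,0],[-0.5,0,0,0,0,0,0],[-1.5,0,0,0,0,0,0],[-2.5,0,0,0,0,0,0],[-2.7,0,-0.9,0,0,0,0]],
])

```text
clock: 59.12
ee_pos: [0.5567, 0.3445, 0.2014]
orientation: [[0.007, 0.025, 1.0], [0.003, 1.0, -0.025], [-1.0, 0.003, 0.007]]
contact_force: [0.3, 0.3, 0.3]
width: 0.0855
```

>>> drive_tool([
  [[-0.1,0,-0.1,0,0,0,0],[-0.1,0,-0.1,0,0,0,0],[-0.1,0,-0.1,0,0,0,0]],
])

```text
clock: 59.5
ee_pos: [0.5484, 0.3437, 0.2018]
orientation: [[-0.001, 0.023, 1.0], [-0.001, 1.0, -0.023], [-1.0, -0.001, -0.001]]
contact_force: [0.1, -0.4, -0.1]
width: 0.0853
```

Run:
```python
from h import *
im,s=snap('wrist','w16'); st(); C=cam('wrist',s)
h=cv2.cvtColor(im,cv2.COLOR_BGR2HSV); m=cv2.inRange(h,(0,150,110),(6,255,255))|cv2.inRange(h,(174,150,110),(180,255,255)); m=cv2.morphologyEx(m,cv2.MORPH_CLOSE,np.ones((25,25)))
for r in rectw(m,C,.097,300): print('red (start -4.9)',np.round(r,4))
unit=cv2.morphologyEx(cv2.inRange(h,(95,20,40),(115,110,130)),cv2.MORPH_CLOSE,np.ones((41,41)))
for r in rectw(unit,C,.055,8000): print('grey',np.round(r,4))
# pointer: bright white pixels inside bar
w=cv2.inRange(h,(0,0,150),(180,60,255)); ys,xs=np.nonzero(w&m); print('pointer',onz(C,(xs.mean(),ys.mean()),.097) if len(xs) else None)
for n in('scene','side'):
  a,_=snap(n,n+'16'); a0=cv2.imread(f'pics/{n}0.png'); d=(cv2.absdiff(a,a0).max(2)>60).astype(np.uint8); d=cv2.morphologyEx(d,cv2.MORPH_OPEN,np.ones((3,3)))
  k,l,stt,ce=cv2.connectedComponentsWithStats(d); print(n,[x[:5].tolist() for x in stt[1:] if x[4]>25])
```

```text
t 59.55 p [0.5484 0.3436 0.2017] yaw -1.31 tilt [-0.0006 -0.001 ] F [-0.1 -0.1 -0. ] w 0.0851 q [ 0.45  0.53  0.04  1.09 -0.    0.47]
red (start -4.9) [ 0.5986  0.3416 -1.7737 47.7034 14.6907]
grey [  0.5981   0.3414  -2.2221 127.8054 107.6148]
grey [  0.4241   0.5535  88.6897 129.9755  48.9273]
pointer [[0.5827 0.3422 0.097 ]]
scene [[428, 0, 31, 11, 227], [605, 0, 27, 4, 76], [464, 7, 16, 12, 115], [521, 8, 16, 23, 254], [414, 11, 7, 7, 39], [422, 14, 10, 7, 59], [410, 23, 64, 59, 1260], [605, 28, 35, 27, 511], [518, 37, 6, 11, 45], [580, 56, 60, 94, 2523], [540, 67, 4, 10, 33], [425, 85, 9, 5, 30], [538, 91, 7, 12, 60], [392, 97, 51, 125, 3473], [481, 107, 21, 9, 76], [505, 106, 33, 13, 214], [567, 140, 42, 20, 250], [282, 153, 10, 8, 67], [561, 156, 14, 22, 196], [284, 159, 52, 23, 545], [588, 167, 28, 30, 407], [312, 200, 63, 26, 800], [338, 224, 65, 35, 1039], [418, 261, 20, 24, 268], [454, 261, 8, 5, 31], [447, 267, 18, 29, 316]]
side [[117, 0, 11, 25, 162], [164, 0, 68, 8, 236], [237, 0, 14, 2, 28], [264, 0, 38, 54, 1127], [129, 3, 26, 20, 274], [0, 10, 26, 20, 189], [18, 23, 10, 9, 56], [96, 23, 24, 32, 280], [21, 39, 14, 26, 252], [74, 45, 47, 60, 1201], [146, 49, 6, 12, 46], [275, 54, 21, 6, 84], [276, 70, 22, 44, 501], [160, 87, 5, 7, 31], [24, 93, 19, 20, 169], [35, 107, 14, 21, 170], [268, 110, 10, 17, 134], [9, 112, 7, 14, 71], [67, 113, 42, 44, 931], [273, 138, 11, 17, 130], [17, 146, 17, 20, 173], [46, 154, 7, 13, 62], [132, 167, 17, 33, 310], [36, 172, 51, 34, 650], [270, 173, 58, 21, 742], [12, 189, 22, 12, 199], [328, 201, 11, 12, 98], [313, 203, 12, 6, 63], [276, 205, 25, 11, 190], [276, 278, 72, 36, 1314]]
```

Run:
```python
from h import *
for f in('n8','n12','scene16'):
  a=cv2.imread(f'pics/{f}.png')
  for r in rectw(cv2.morphologyEx(yel(a),cv2.MORPH_CLOSE,np.ones((9,9))),cam('scene'),.038,200): print(f,np.round(r,4))
a=cv2.imread('pics/side16.png')
m=cv2.morphologyEx(yel(a),cv2.MORPH_CLOSE,np.ones((9,9)))
for r in rectw(m,cam('side'),.038,200): print('side',np.round(r,4))
print(bot.sign_off())
```

```text
n8 [  0.5309   0.039   -9.9039 201.334   59.9717]
n12 [  0.5305   0.0388 -10.0836 200.7659  59.8607]
scene16 [  0.5304   0.0388 -10.0836 200.527   59.8607]
the job is handed in; nothing more can be done
None
```

The job is done and handed in at about 60 s of the 210 s allowed; the sign-off reported no verdict.

**What I did:** I loaded both black boards (only two were there) and the yellow template over the jig pins. I pushed and turned the selector on, and guided the pen along the whole slot from green to red at about 3.2 cm/s. Then I put the pen back in its stand and turned the selector off again, keeping it pushed.

**Last checks:**
- **Template:** its height at release, set by the gripper, matched two boards underneath. Its position had not changed by the end (centre about (0.530, 0.039), turned −10°, same as the jig).
- **Slot run:** by the arm's readings the tip was about 1.5 mm above the boards, inside the 6 mm slot, and reached both ends to within about 0.5 mm. I felt no contact with the slot walls. I worked out the tip depth from the grasp and checked it only roughly in the images; I did not confirm it by touching down.
- **Pen:** it looked the same in its stand as at the start in both fixed views.
- **Selector:** it was pressed with about 17–20 N while turning, and turning torque showed it at both stops. The bar ended at −1.8° against the unit's −2.2°, with the pointer on the off side.
- **Bystanders:** the tape, jar and tray showed no change in the images.

**Did not agree or was not confirmed:**
- **Purple pen:** it looked different from the first picture. It was already lying on its side in my first wrist view, before any grasp, and I never touched it.
- **Side camera:** the final measurement of the template from this view found nothing, so that check rests on the scene camera alone.

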